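Lock and stow the sample mixer for the road

ROBOT

A 6-joint arm with a two-finger parallel gripper is mounted at the origin on a cart in front of the work surface, level with it; the furniture and walls round the work are solid. World frame = base frame: x ahead of the robot, y to its left, z up, the work surface at z = 0. Lengths are in m, angles in rad, forces in N, time in s.
With the tool pointing down it reaches from about 0.375 to 0.975 m from the base axis. Payload 3.8 kg.
Tool frame: the origin (TCP) lies on the centre line of the jaws, within the pads' length; the fingertips stand 17 mm ahead of it and the grasp point (between the pads) lies 2 mm behind it; z points along the fingers, y is the direction in which the jaws open and shut (so a half turn about z gives the same grasp; the last joint's range is limited). The gripper opens to 88 mm and grips with 3 to 60 N. Pads are 18 mm wide; open, the fingers measure 123 mm over their backs; the gripper's body (75 mm by 187 mm) begins 45 mm behind the grasp point.
Start: joints at [-1.155, 0.264, 1.604, -0, 1.274, -0.037], TCP at [0.295, -0.607, 0.256] pointing down, gripper open.
Joint ranges: [-2.63, 2.63], [-0.94, 2.18], [0.31, 2.57], [-1.31, 4.45], [0, 2.66], [-2.55, 2.55]. Speed limits (rad/s): [2.57, 2.57, 3.14, 3.14, 3.14, 3.14].

INTERFACE

Orientations are given as a unit quaternion [x, y, z, w].
In Python, from bench import sensors, imaging, robot gives the robot as it stands.
- The arm moves only by the shell command python3 -m pendant 'ROWS' [OPENING] [FORCE]. ROWS is JSON, a list of rows, each a list of 2 entries, a list of its own where there are three numbers: the shift along the tool's x, y, z as a fraction of full scale, then the turn, a rotation vector about the tool's x, y, z as a fraction of full scale. In form: [[[dx, dy, dz], [wx, wy, wz]], ...]. A call has 1 to 20 rows; each row shifts and turns the commanded pose from where the row before left it, along the tool's axes as they then stand; what a row does not reach is not made up. Full scale, the value 1, is 50 mm for a shift and 6 degrees for a turn. A row lasts 1/10 s, in which the tool goes at most 50 mm and 8.59 degrees, less where a joint would pass 70% of its speed; a pose out of reach is approached as far as the arm can. A call with a number of a shift or a turn outside -1 to 1 is refused whole. A call with a gripper value outside its range is refused whole. OPENING is the opening, from 0 (shut) to 1 (fully open), set as the call begins (- or left out, the last holds). The fingers move at their own pace and stop on an object; FORCE is the grip in N (left out, the last holds). Time passes only in rows, so rows that do not move let the fingers close. It gives the time, the measured TCP pose, the force and the opening at its end, in the units of the state.
- sensors.observe(): the state, without advancing time (a new reading comes with each control period).
- imaging.camera(name): name is "side" or "top" or "wrist"; returns a dict with "img" (384x512x3 uint8, red, green, blue), "intrinsics" (3x3 intrinsics, pixels), "k1" (the pictures are not rectified: a ray, as slopes to the right and down, at radius r is drawn at 1 + k1 r^2 times it, then the intrinsics apply), "R" (3x3) and "t" (3): a world point X has camera coordinates R X + t; the wrist camera has in their place "tool_from_camera" (4x4, takes a point from camera to tool coordinates, whose origin is the TCP and whose axes are the flange's). Camera axes: x right, y down, z forward; pixel columns grow to the right and rows downward; lengths in m; the calibration is good to about 2 mm. A picture is of the moment at which its call begins: read the wrist's pose just before it. There is no depth.
- robot.job_done(): hands the job in, once; it reports no verdict.
The state is a dict: "clock": time; "joints": joint angles; "joint_velocities": joint speeds; "joint_efforts": joint torques, N m; "position": TCP position; "orientation": TCP orientation; "force": force on the tool from outside, world axes, zero at the start; "torque": the same for the moment, N m; "gripper_width": opening from 0.0 (shut) to 1.0 (fully open).
Only numpy, scipy, OpenCV 4.12 (cv2) and the standard library are available. Lean on these libraries where they do the work, as an engineer would, in place of code of your own. Each camera call takes 0.05 s, during which the arm holds its last target. There are 200 camera calls.

TASK

Make this bench of the mobile laboratory ready to drive: first throw the mixer's isolator toggle over to its other side until it snaps, and leave the mixer's shaft alone until that is done. Then take the lock pin from its parking block, stand it in the bore on top of the mixer's lock block, swing the bar lever slowly until the hidden cross-hole in the shaft comes under the pin and the pin drops, and push the pin fully home. Stow every sample jar upright, seated in a pocket of the wooden tray, one jar to a pocket, without displacing the beaker or the timer.

Things in the scene. Friction and masses are not known exactly. Their poses are not given: they have to be found in the camera images.
- mixer: Fixed mixer drive, base plate 110 x 250 x 12 mm. Origin on the table under the vertical lock bore; y along the horizontal shaft to its lever end. Grey motor housing (85 in x, top z 112) at y -150 to -75. Aluminium lock block 50 x 46 mm round the bore, top z 100. Shaft, hidden in it, 36 mm thick, axis at z 50; the angle of its 14 mm cross-hole to the lever differs from start to start.
- bore_mouth (a point): Centre of the square 12 mm bore in the lock block's top, 100 mm above the table; axes as mixer. It goes down to the shaft (32 mm below the mouth) and on below. There a sprung detent ball stops the falling pin some 10 mm short of home; about 10 to 15 N down on the pin's head pushes it past, until its collar sits on the block.
- shaft_centre (a point): Point on the shaft's axis (height 50 mm), level along the shaft with the middle of the lever's hand grip; axes as mixer.
- lever_grip (a point): Middle of the bar lever's hand grip: black cylinder 16 mm thick, 50 long, parallel to the shaft, 70 mm from its axis (y 46 to 96 of the mixer; lever arm 12 mm thick at y 40). Pinch from above with the fingers either side in the mixer's x; it can turn within the fingers as the lever swings.
- bar_lever (a joint): Angle of lever and shaft, rad: at 0 the lever leans 0.8 toward the mixer's -x, at 0.8 it is upright, at 1.6 (end) it leans 0.8 toward +x. Stays where left (about 1.5 N at the grip to move). Starts at 0 to 0.1; the hole lines up somewhere in 0.8 to 1.1, and the pin drops by itself within 0.1 of that if swung slowly (under 0.4 rad/s), some 44 mm, and blocks the shaft.
- lock_pin: Loose steel pin, 0.11 kg, upright in its parking block. Origin at the nose (lower end), z toward the head. Shank 10 mm thick, 86 long, first 4 mm tapered to 5.6 mm; then a collar 24 wide, 4 thick; then a black grip 20 wide, 28 long, top at z 118. Standing on the unaligned shaft its nose is about 32 mm below the bore mouth, fully home 86 mm below.
- pin_head (a point): Middle of the pin's black grip, 104 mm above its nose: grip here from above.
- pin_park: Fixed grey parking block 56 x 56 x 46 mm with a 14 mm square hole 40 mm deep for the pin; origin under its centre.
- isolator_box: Fixed grey isolator box 74 (x) x 60 (y) x 45 mm; origin under its centre. The toggle pivots on its top at z 46, about the box's y.
- isolator_tip (a point): Centre of the 16 mm black ball on the toggle's end, 45 mm from the pivot; height about 87 mm.
- isolator (a joint): Toggle angle, rad, 0 to 0.8: at 0 (start, live) it leans 0.4 rad toward the box's -x; at 0.8 (off) it leans 0.4 rad toward +x. Snaps over at 0.4, about 3 N at the ball.
- tray: Fixed light wooden tray block 70 (x) x 240 (y) x 18 mm; origin under its centre. Four square pockets 52 x 52 mm, 12 mm deep, in a row along y, 58 mm apart.
- pocket_1 (a point): Centre of the floor of pocket 1 (counted along the tray's +y), 6 mm above the table; axes as the tray's.
- pocket_2 (a point): Centre of the floor of pocket 2 (counted along the tray's +y), 6 mm above the table; axes as the tray's.
- pocket_3 (a point): Centre of the floor of pocket 3 (counted along the tray's +y), 6 mm above the table; axes as the tray's.
- pocket_4 (a point): Centre of the floor of pocket 4 (counted along the tray's +y), 6 mm above the table; axes as the tray's.
- jar_1: Loose small glass jar with a screw lid, 47 mm across, 43 mm tall, 0.09 kg; origin at the centre of its underside. May be absent (None). Grip from above across the lid (lid from z 28 to 43).
- jar_2: Loose small glass jar with a screw lid, 47 mm across, 43 mm tall, 0.09 kg; origin at the centre of its underside. May be absent (None). Grip from above across the lid (lid from z 28 to 43).
- jar_3: Loose small glass jar with a screw lid, 47 mm across, 43 mm tall, 0.09 kg; origin at the centre of its underside. May be absent (None). Grip from above across the lid (lid from z 28 to 43).
- jar_4: Loose small glass jar with a screw lid, 47 mm across, 43 mm tall, 0.09 kg; origin at the centre of its underside. May be absent (None). Grip from above across the lid (lid from z 28 to 43).
- beaker_b: Bystander: beaker 53 mm across, 70 mm tall, origin under its centre.
- timer_b: Bystander: timer 58 x 62 x 21 mm, origin under its centre.
Mind the look-alikes: they are no part of the job. What is shaped like the jar_3 but turquoise is not meant.

How it is judged:
On the way, in this order (a step that is already met when the one before it is completed fails the run):
1. the isolator toggle is over on its other side (value of joint isolator above 0.65 rad), for 0.2 s.
2. the lock pin stands in the lock bore through to the shaft (z of lock_pin in the frame of bore_mouth below -0.024 m and horizontal distance between lock_pin and bore_mouth below 0.006 m), for 0.1 s.
3. the pin has passed through the shaft and is fully home (z of lock_pin in the frame of bore_mouth below -0.082 m and horizontal distance between lock_pin and bore_mouth below 0.006 m and angle between lock_pin's own z axis and vertical below 0.12 rad), for 0.2 s.
At the end, for the whole second after the job is handed in: The isolator toggle is past 0.65 rad, the lock pin is upright and within 4 mm of fully home in the bore, and each jar present sits upright (within 0.15 rad) and at rest on the floor of a pocket (within 4 mm in height and 6 mm of the pocket's centre) (all of step 3 and value of joint isolator above 0.65 rad and linear speed of each of lock_pin, jar_1, jar_2, jar_3, jar_4 below 0.02 m/s and ((horizontal distance between jar_1 and pocket_1 below 0.006 m and z of jar_1 in the frame of tray below 0.01 m) or (horizontal distance between jar_1 and pocket_2 below 0.006 m and z of jar_1 in the frame of tray below 0.01 m) or (horizontal distance between jar_1 and pocket_3 below 0.006 m and z of jar_1 in the frame of tray below 0.01 m) or (horizontal distance between jar_1 and pocket_4 below 0.006 m and z of jar_1 in the frame of tray below 0.01 m)) and angle between each of jar_1, jar_2, jar_3, jar_4's own z axis and vertical below 0.15 rad and ((horizontal distance between jar_2 and pocket_1 below 0.006 m and z of jar_2 in the frame of tray below 0.01 m) or (horizontal distance between jar_2 and pocket_2 below 0.006 m and z of jar_2 in the frame of tray below 0.01 m) or (horizontal distance between jar_2 and pocket_3 below 0.006 m and z of jar_2 in the frame of tray below 0.01 m) or (horizontal distance between jar_2 and pocket_4 below 0.006 m and z of jar_2 in the frame of tray below 0.01 m)) and ((horizontal distance between jar_3 and pocket_1 below 0.006 m and z of jar_3 in the frame of tray below 0.01 m) or (horizontal distance between jar_3 and pocket_2 below 0.006 m and z of jar_3 in the frame of tray below 0.01 m) or (horizontal distance between jar_3 and pocket_3 below 0.006 m and z of jar_3 in the frame of tray below 0.01 m) or (horizontal distance between jar_3 and pocket_4 below 0.006 m and z of jar_3 in the frame of tray below 0.01 m)) and ((horizontal distance between jar_4 and pocket_1 below 0.006 m and z of jar_4 in the frame of tray below 0.01 m) or (horizontal distance between jar_4 and pocket_2 below 0.006 m and z of jar_4 in the frame of tray below 0.01 m) or (horizontal distance between jar_4 and pocket_3 below 0.006 m and z of jar_4 in the frame of tray below 0.01 m) or (horizontal distance between jar_4 and pocket_4 below 0.006 m and z of jar_4 in the frame of tray below 0.01 m))); the robot touches nothing.
It fails at once if the shaft was turned while the isolator was still live (distance of lever_grip from where it was at the start of the episode above 0.02 m and value of joint isolator below 0.4 rad).
It fails at once if the beaker was displaced by more than 4 cm (distance of beaker_b from where it was at the start of the episode above 0.04 m).
It fails at once if the timer was displaced by more than 4 cm (distance of timer_b from where it was at the start of the episode above 0.04 m).
Of jar_1, jar_2, jar_3, jar_4 only 3 to 4 are there at a start; the rules pass over those that are not, and their reading is None.
At some moment in a run one of jar_1, jar_2, jar_3, jar_4 may be knocked a few centimetres aside while the robot is not near it.
It also fails if it takes over 200 s, if anything falls off the work surface, if the arm or the gripper's body presses on something with over 40 N, if the wrist force passes 120 N, or if a joint passes its speed limit or range.

## Working session

There is one attempt and no reset: what is moved stays moved. The work goes in short steps, Python scripts to look and compute and a shell command to move; the robot and the scene stay as the last step left them, time stands still between calls to the robot, and variables do not carry over. Pictures are saved under pics/ and viewed, about 12 in all and at most 16, crops included, and the job is handed in when it is done.

```bash
mkdir -p pics; ls
cat > h.py <<'E'
import numpy as np, cv2
from bench import sensors, imaging, robot
from scipy.spatial.transform import Rotation as Ro
def snap(name,fn,crop=None,s=1):
    st=sensors.observe(); c=imaging.camera(name)
    np.savez('pics/'+fn+'.npz',**{k:v for k,v in c.items()},pos=st['position'],ori=st['orientation'])
    im=c['img'][:,:,::-1]
    save(im,fn,crop,s); return c
def save(im,fn,crop=None,s=1):
    if crop: x0,y0,x1,y1=crop; im=im[y0:y1,x0:x1]
    cv2.imwrite('pics/'+fn+'.png',cv2.resize(im,None,fx=s,fy=s,interpolation=cv2.INTER_CUBIC))
def ext(c):
    if 'R' in c: return np.array(c['R']),np.array(c['t'])
    T=np.array(c['tool_from_camera']); Rt=Ro.from_quat(c['ori']).as_matrix()
    Rw=Rt@T[:3,:3]; o=Rt@T[:3,3]+c['pos']; return Rw.T,-Rw.T@o
def load(fn): return dict(np.load('pics/'+fn+'.npz'))
def pix2(c,u,v,z):
    K=np.array(c['intrinsics']); k1=float(c['k1'])
    d=np.array([(u-K[0,2])/K[0,0],(v-K[1,2])/K[1,1]]); p=d.copy()
    for _ in range(20): p=d/(1+k1*(p@p))
    R,t=ext(c); o=-R.T@t; r=R.T@np.array([p[0],p[1],1]); return o+r*(z-o[2])/r[2]
def proj(c,X):
    K=np.array(c['intrinsics']); R,t=ext(c); q=R@np.array(X)+t; p=q[:2]/q[2]; p=p*(1+float(c['k1'])*(p@p))
    return np.array([K[0,0]*p[0]+K[0,2],K[1,1]*p[1]+K[1,2]])
E
python3 - <<'E'
from h import *
print(sensors.observe())
for n in('top','side'):
    c=snap(n,n+'0',s=1.56); R,t=ext(c if 'R' in c else load(n+'0')); print(n,-R.T@t, R)
E
```

```text
pics
{'clock': 0.0, 'joints': array([-1.15489328e+00,  2.64737684e-01,  1.60533309e+00, -9.76882867e-06,
        1.27370322e+00, -3.69075034e-02]), 'joint_velocities': array([ 0.00043419,  0.00129813,  0.00060941,  0.00120874, -0.0008421 ,
       -0.0009272 ]), 'joint_efforts': array([ 7.09086471e-04, -5.02116358e+01, -3.56878352e+01,  7.26184272e-02,
        2.94914294e-02, -1.82787398e-04]), 'position': array([ 0.29503409, -0.60637673,  0.25442048]), 'orientation': array([ 9.74478717e-01,  2.24477260e-01, -2.10030643e-04, -1.07026929e-03]), 'force': array([-0.39417363,  0.70585725,  0.66215193]), 'torque': array([0.01708398, 0.00074429, 0.03347573]), 'gripper_width': 1.0019288379455715}
top [0.17009259 0.16688555 1.41336694] [[-2.70355382e-01 -9.62760527e-01  3.67769056e-04]
 [-9.15818270e-01  2.57055538e-01 -3.08543914e-01]
 [ 2.96959364e-01 -8.37533172e-02 -9.51210028e-01]]
side [0.031377   1.00818207 0.94645212] [[-0.87128693 -0.49054776 -0.01489893]
 [-0.28956438  0.53834692 -0.79141333]
 [ 0.39624683 -0.6852339  -0.61109979]]
```

View pics/top0.png

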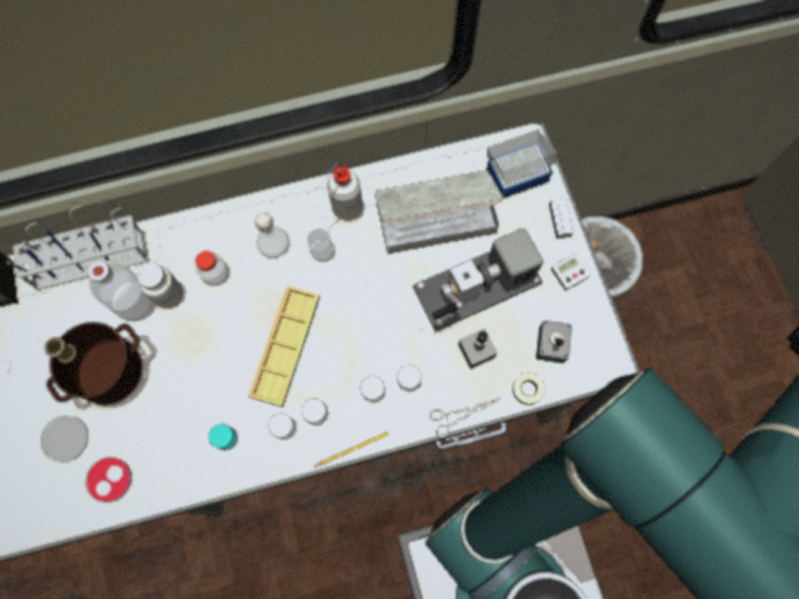

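View pics/side0.png

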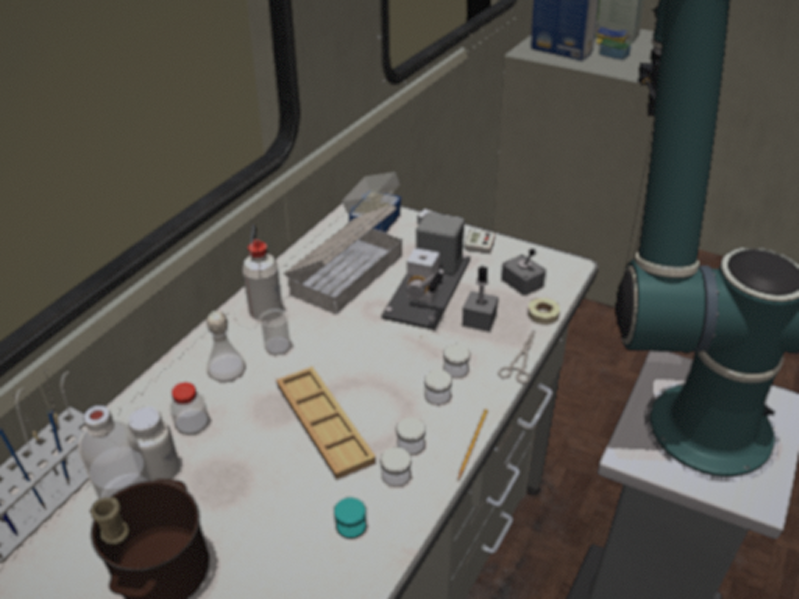

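Top view (in view pixels): the four white jars are at (281,425), (314,410), (372,388) and (409,377). The turquoise one at (222,436) is the look-alike. The tray is at (284,346), mixer (480,280), park (478,347), isolator (554,341), timer (571,271) and beaker (320,244). Next I'll take enlarged crops.

Run:
```python
from h import *
im=load('top0')['img'][:,:,::-1]
a=cv2.resize(im[140:260,262:394],None,fx=6,fy=6,interpolation=cv2.INTER_CUBIC)[:600,:800]
cv2.imwrite('pics/topA.png',cv2.resize(im[142:242,262:388],None,fx=6,fy=6,interpolation=cv2.INTER_CUBIC))
cv2.imwrite('pics/topB.png',cv2.resize(im[178:298,130:280],None,fx=5,fy=5,interpolation=cv2.INTER_CUBIC))
c=load('top0')
s=1.5625
for n,u,v,z in[('jar',281,425,.043),('jar',314,410,.043),('jar',372,388,.043),('jar',409,377,.043),('turq',222,436,.043)]:
  print(n,pix2(c,u/s,v/s,z).round(4))
```

```text
jar [0.4209 0.3333 0.043 ]
jar [0.432  0.2659 0.043 ]
jar [0.4433 0.148  0.043 ]
jar [0.4448 0.0734 0.043 ]
turq [0.4305 0.4463 0.043 ]
```

View pics/topA.png

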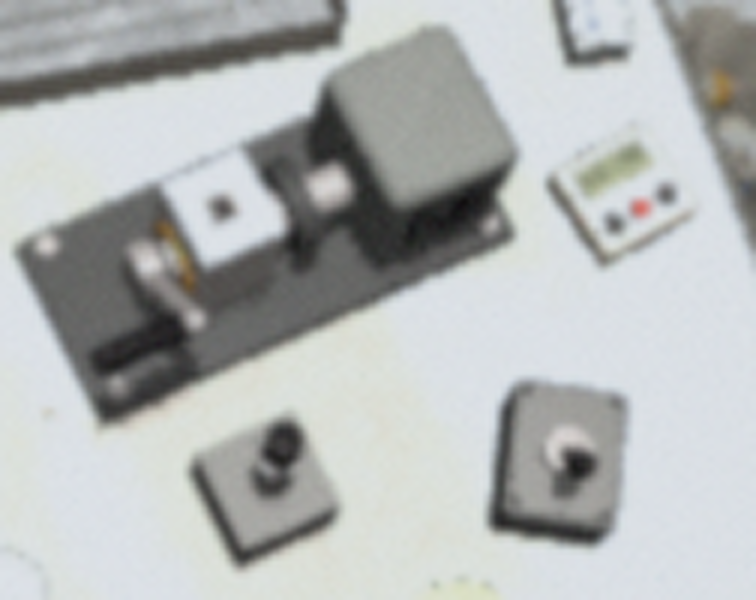

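View pics/topB.png

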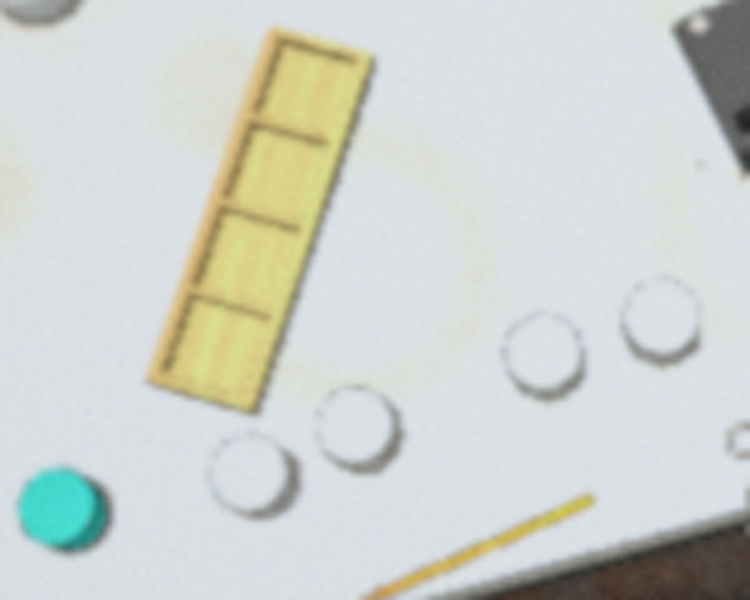

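Run:
```python
from h import *
c=load('top0')
A=lambda u,v,z:pix2(c,262+u/6,142+v/6,z)
B=lambda u,v,z:pix2(c,130+u/5,178+v/5,z)
p=lambda n,x:print(n,np.round(x,4).tolist())
p('bore',A(222,207,.1))
k=[A(*q,.1) for q in[(162,188),(236,148),(285,230),(208,268)]]
p('block ctr',np.mean(k,0)); p('yaxis',[k[0]-k[1],k[3]-k[2]])
g=[A(20,250,.012),A(512,238,.012),A(103,420,.012)]
p('base',g); d=g[2]-g[0];p('xaxis ang',np.degrees(np.arctan2(-d[1],-d[0])))
d=g[2]-g[1];p('yaxis ang',np.degrees(np.arctan2(d[1],d[0])))
p('grip',[A(97,357,.099),A(182,330,.099)])
p('pinhead top',A(285,436,.124))
k=[A(*q,.046) for q in[(195,466),(291,415),(339,508),(243,555)]];p('park ctr',np.mean(k,0));p('',k)
k=[A(*q,.045) for q in[(517,382),(627,397),(607,536),(497,520)]];p('iso ctr',np.mean(k,0));p('',k)
d=k[0]-k[3]+k[1]-k[2];p('iso x ang',np.degrees(np.arctan2(d[1],d[0])))
p('ball',A(580,463,.087));p('ring',A(570,450,.046))
k=[B(*q,.018) for q in[(275,28),(374,58),(258,412),(150,380)]];p('tray ctr',np.mean(k,0));p('',k)
d=k[0]-k[3]+k[1]-k[2];p('tray ang',np.degrees(np.arctan2(d[1],d[0])))
for q in[(255,473),(358,428),(544,355),(661,319)]: p('jar',B(*q,.043))
p('timer',A(622,196,.021)); p('beaker',pix2(c,320/1.5625,240/1.5625,.07))
p('bottles',pix2(c,345/1.5625,175/1.5625,.15)); p('trough',pix2(c,440/1.5625,225/1.5625,.05))
s=load('side0')
for X in [(0.4209,.3333,.043),(.5,-.2,.087)]: p('',proj(s,X)*1.5625)
```

```text
bore [0.5951, -0.0863, 0.1]
block ctr [0.5943, -0.0865, 0.1]
yaxis [[-0.0106, 0.0427, 0.0], [-0.0088, 0.0435, 0.0]]
base [[0.6294, 0.0085, 0.012], [0.5644, -0.2487, 0.012], [0.5266, -0.0074, 0.012]]
xaxis ang 8.8182
yaxis ang 98.9031
grip [[0.5364, -0.003, 0.099], [0.5385, -0.0478, 0.099]]
pinhead top [0.4666, -0.076, 0.124]
park ctr [0.462, -0.0739, 0.046]
 [[0.4818, -0.0415, 0.046], [0.4943, -0.0971, 0.046], [0.4409, -0.1057, 0.046], [0.4308, -0.0513, 0.046]]
iso ctr [0.4349, -0.2244, 0.045]
 [[0.4797, -0.2154, 0.045], [0.4566, -0.2678, 0.045], [0.39, -0.2329, 0.045], [0.4132, -0.1815, 0.045]]
iso x ang -27.3155
ball [0.422, -0.2202, 0.087]
ring [0.4377, -0.2295, 0.046]
tray ctr [0.578, 0.2912, 0.018]
 [[0.6974, 0.2575, 0.018], [0.6605, 0.201, 0.018], [0.4585, 0.3233, 0.018], [0.4955, 0.3828, 0.018]]
tray ang -31.515
jar [0.4183, 0.3304, 0.043]
jar [0.4279, 0.2649, 0.043]
jar [0.4407, 0.1464, 0.043]
jar [0.4429, 0.0725, 0.043]
timer [0.5685, -0.3112, 0.021]
beaker [0.7587, 0.1714, 0.07]
bottles [0.8446, 0.0914, 0.15]
trough [0.733, -0.0751, 0.05]
 [396.5855, 458.4073]
 [492.5916, 247.0552]
```

```bash
cat > goal.py <<'E'
import sys
from h import *
# usage: goal.py x y z psi nrows  -> turn, then shift, per row
x,y,z,psi,n=map(float,sys.argv[1:6])
s=sensors.observe(); R=Ro.from_quat(s['orientation']).as_matrix()
cur=np.degrees(np.arctan2(R[1,0],R[0,0])); d=(cur-psi+180)%360-180
T=Ro.from_euler('z',psi,degrees=True).as_matrix()@np.diag([1,-1,-1])
sh=T.T@(np.array([x,y,z])-s['position'])/.05
print('t',round(s['clock'],1),'pos',s['position'].round(4),'psi',round(cur,2),'tilt',R[2,:2].round(4),'F',s['force'].round(1),'q6',s['joints'][5].round(2))
print('turn units',round(d/6,3),'shift units',sh.round(3),'per row',(sh/n).round(3))
E
python3 -m pendant '[[[0,0,0],[0,0,0.985]],[[0,0,0],[0,0,0.985]],[[0,0,0],[0,0,0.985]],[[0,0,0],[0,0,0.985]],[[0,0,0],[0,0,0.985]],[[0,0,0],[0,0,0.985]],[[0,0,0],[0,0,0.985]],[[0,0,0],[0,0,0.985]],[[0,0,0],[0,0,0.985]]]' 
python3 goal.py 0.45 -0.15 0.35 -27.3 14
```

```text
clock: 1.0
position: [0.2951, -0.6066, 0.2549]
orientation: [0.971, -0.238, -0.0, -0.001]
force: [0.3, -0.0, 0.1]
gripper_width: 1.001
t 1.0 pos [ 0.2951 -0.6066  0.2549] psi -27.49 tilt [-0.0011 -0.0009] F [ 0.3 -0.   0.1] q6 0.9
turn units -0.032 shift units [-1.436 -9.536 -1.902] per row [-0.103 -0.681 -0.136]
```

```bash
python3 -m pendant '[[[-0.103,-0.681,-0.136],[0,0,0]],[[-0.103,-0.681,-0.136],[0,0,0]],[[-0.103,-0.681,-0.136],[0,0,0]],[[-0.103,-0.681,-0.136],[0,0,0]],[[-0.103,-0.681,-0.136],[0,0,0]],[[-0.103,-0.681,-0.136],[0,0,0]],[[-0.103,-0.681,-0.136],[0,0,0]],[[-0.103,-0.681,-0.136],[0,0,0]],[[-0.103,-0.681,-0.136],[0,0,0]],[[-0.103,-0.681,-0.136],[0,0,0]],[[-0.103,-0.681,-0.136],[0,0,0]],[[-0.103,-0.681,-0.136],[0,0,0]],[[-0.103,-0.681,-0.136],[0,0,0]],[[-0.103,-0.681,-0.136],[0,0,0]],[[0,0,0],[0,0,0]],[[0,0,0],[0,0,0]],[[0,0,0],[0,0,0]]]' 0
python3 - <<'E'
from h import *
c=snap('wrist','w1',s=1.5)
R,t=ext(load('w1'));print(-R.T@t,R[2])
E
python3 goal.py 0.383 -0.199 0.16 -27.3 8
```

```text
clock: 2.7
position: [0.449, -0.1507, 0.3503]
orientation: [0.972, -0.236, -0.001, 0.0]
force: [-1.3, -1.2, -0.3]
gripper_width: 0.002
[ 0.52398409 -0.18821807  0.47846114] [-0.28554193  0.14688936 -0.94704241]
t 2.8 pos [ 0.4489 -0.151   0.3503] psi -27.31 tilt [-0.001   0.0006] F [ 0.6  0.8 -0.2] q6 1.67
turn units -0.002 shift units [-0.731  1.459  3.806] per row [-0.091  0.182  0.476]
```

View pics/w1.png

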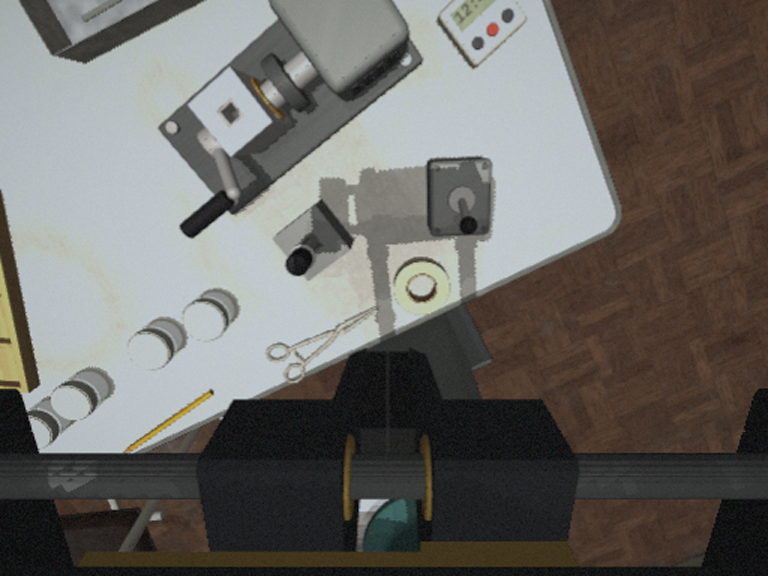

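Wrist view: the ball is at (468,225), box pivot (461,200), bore (231,112), pin head (299,261) and jar lids (205,320), (150,350), (74,400).

Run:
```python
from h import *
c=load('w1')
A=lambda u,v,z:pix2(c,u/1.5,v/1.5,z)
p=lambda n,x:print(n,np.round(x,4).tolist())
p('bore',A(231,112,.1))
k=[A(*q,.1) for q in[(187,107),(242,150),(272,112),(218,68)]];p('block',np.mean(k,0)); p('',k)
p('ball',A(468,225,.087));p('ring',A(461,199,.046))
k=[A(*q,.045) for q in[(428,159),(491,158),(491,235),(429,237)]];p('iso',np.mean(k,0));p('',k)
p('pin',A(298,262,.124))
for q in[(204,319),(150,349),(73,400)]:p('jar',A(*q,.043))
```

```text
bore [0.5972, -0.086, 0.1]
block [0.599, -0.0862, 0.1]
 [[0.6164, -0.057, 0.1], [0.5688, -0.0778, 0.1], [0.5822, -0.1151, 0.1], [0.6285, -0.0948, 0.1]]
ball [0.424, -0.2182, 0.087]
ring [0.4399, -0.2256, 0.046]
iso [0.4408, -0.2249, 0.045]
 [[0.4881, -0.2133, 0.045], [0.4617, -0.2666, 0.045], [0.3936, -0.2377, 0.045], [0.42, -0.1819, 0.045]]
pin [0.4698, -0.0772, 0.124]
jar [0.4491, 0.07, 0.043]
jar [0.4468, 0.143, 0.043]
jar [0.4348, 0.2609, 0.043]
```

```bash
python3 -m pendant '[[[-0.091,0.182,0.476],[0,0,0]],[[-0.091,0.182,0.476],[0,0,0]],[[-0.091,0.182,0.476],[0,0,0]],[[-0.091,0.182,0.476],[0,0,0]],[[-0.091,0.182,0.476],[0,0,0]],[[-0.091,0.182,0.476],[0,0,0]],[[-0.091,0.182,0.476],[0,0,0]],[[-0.091,0.182,0.476],[0,0,0]],[[0,0,0],[0,0,0]],[[0,0,0],[0,0,0]]]'
```

```text
clock: 3.75
position: [0.3832, -0.1988, 0.1604]
orientation: [0.972, -0.237, -0.001, -0.0]
force: [0.7, -0.1, 0.1]
gripper_width: 0.006
```

```bash
python3 -m pendant '[[[0,0,0.5],[0,0,0]],[[0,0,0.5],[0,0,0]],[[0,0,0.5],[0,0,0]],[[0.2,0,0],[0,0,0]],[[0.2,0,0],[0,0,0]],[[0.1,0,0],[0,0,0]],[[0.1,0,0],[0,0,0]],[[0.1,0,0],[0,0,0]],[[0.1,0,0],[0,0,0]],[[0.1,0,0],[0,0,0]],[[0.1,0,0],[0,0,0]],[[0.1,0,0],[0,0,0]],[[0.06,0,0],[0,0,0]],[[0.06,0,0],[0,0,0]],[[0,0,0],[0,0,0]]]'; python3 goal.py 0.439 -0.2255 0.085 -27.3 1
```

```text
clock: 5.25
position: [0.4367, -0.2254, 0.085]
orientation: [0.972, -0.235, -0.002, -0.001]
force: [-4.6, 1.8, 4.5]
gripper_width: 0.005
t 5.2 pos [ 0.4367 -0.2254  0.085 ] psi -27.24 tilt [-0.0041 -0.0001] F [-4.6  1.8  4.5] q6 1.52
turn units 0.01 shift units [ 0.041 -0.02   0.001] per row [ 0.041 -0.02   0.001]
```

```bash
python3 -m pendant '[[[-0.4,0,0],[0,0,0]],[[-0.4,0,0],[0,0,0]],[[0,0,-0.6],[0,0,0]],[[0,0,-0.8],[0,0,0]],[[0,0,-0.8],[0,0,0]],[[0,0,-0.8],[0,0,0]],[[0,0,-0.5],[0,0,0]],[[0,0,0],[0,0,-1]],[[0,0,0],[0,0,-1]],[[0,0,0],[0,0,-1]],[[0,0,0],[0,0,-1]],[[0,0,0],[0,0,-1]],[[0,0,0],[0,0,-1]],[[0,0,0],[0,0,-1]],[[0,0,0],[0,0,-1]],[[0,0,0],[0,0,-1]],[[0,0,0],[0,0,-1]],[[0,0,0],[0,0,-1]]]' 1;
python3 -m pendant '[[[0,0,0],[0,0,-1]],[[0,0,0],[0,0,-1]],[[0,0,0],[0,0,-1]],[[0,0,0],[0,0,-1]],[[0,0,0],[0,0,-1]],[[0,0,0],[0,0,-1]],[[0,0,0],[0,0,-1]],[[0,0,0],[0,0,-1]],[[0,0,0],[0,0,-1]],[[0,0,0],[0,0,-1]],[[0,0,0],[0,0,-0.2]],[[0,0,0],[0,0,0]]]'
python3 goal.py 0.468 -0.16 0.26 100 5
```

```text
clock: 7.05
position: [0.4025, -0.2079, 0.2605]
orientation: [0.943, 0.334, 0.0, 0.0]
force: [-0.0, 0.0, -0.7]
gripper_width: 0.999
clock: 8.25
position: [0.4025, -0.2079, 0.2605]
orientation: [0.644, 0.765, 0.0, 0.0]
force: [-0.4, -0.3, -0.1]
gripper_width: 1.0
t 8.2 pos [ 0.4025 -0.2079  0.2605] psi 99.86 tilt [-0.0001  0.0001] F [-0.4 -0.3 -0.1] q6 -0.7
turn units -0.024 shift units [0.716 1.457 0.009] per row [0.143 0.291 0.002]
```

```bash
python3 -m pendant '[[[0.143,0.291,0],[0,0,0]],[[0.143,0.291,0],[0,0,0]],[[0.143,0.291,0],[0,0,0]],[[0.143,0.291,0],[0,0,0]],[[0.143,0.291,0],[0,0,0]],[[0,0,0],[0,0,0]],[[0,0,0],[0,0,0]]]'
python3 - <<'E'
from h import *
c=snap('wrist','w2',s=1.5)
R,t=ext(load('w2'));print(-R.T@t,R[2])
E
```

```text
clock: 8.95
position: [0.468, -0.1598, 0.2603]
orientation: [0.643, 0.766, -0.0, -0.0]
force: [0.3, -0.1, 0.3]
gripper_width: 1.001
[ 0.45391122 -0.07644113  0.38853787] [ 0.05582169 -0.3159847  -0.94712069]
```

View pics/w2.png

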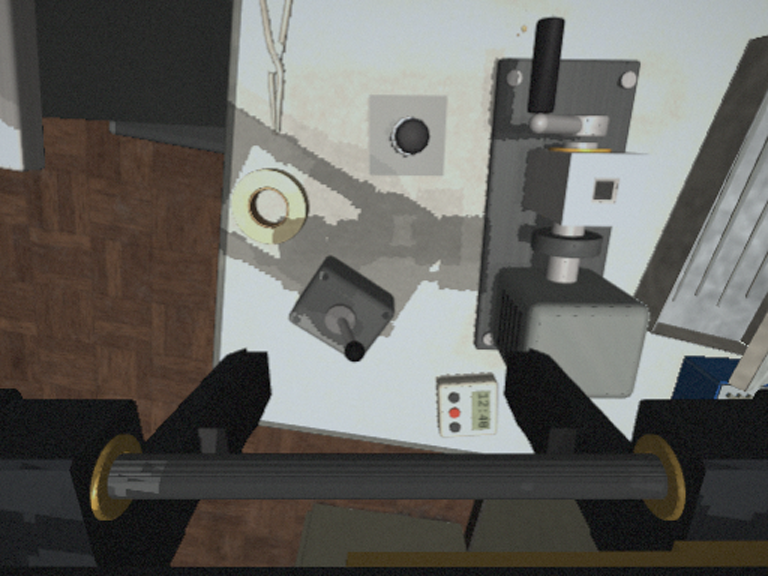

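The toggle now leans to the other side, with its ball at (354,351). The pin head top is at (412,134), bore (606,189) and lever grip from (551,20) to (541,110).

```bash
python3 - <<'E'
from h import *
c=load('w2')
A=lambda u,v,z:pix2(c,u/1.5,v/1.5,z)
p=lambda n,x:print(n,np.round(x,4).tolist())
p('bore',A(606,189,.1))
k=[A(*q,.1) for q in[(564,151),(649,153),(645,229),(564,227)]];p('block',np.mean(k,0));p('',k)
p('pin',A(412,133,.124));p('collar',A(408,136,.096))
k=[A(*q,.046) for q in[(369,95),(447,95),(446,176),(369,175)]];p('park',np.mean(k,0))
g=[A(551,20,.103),A(541,110,.103)];p('grip',g);p('',np.mean(g,0))
p('hit',A(480,349,.012)-A(503,60,.012))
p('ball',A(354,351,.087));p('ring',A(342,320,.046))
p('lock',A(640,60,.012)-A(503,60,.012))
E
python3 goal.py 0.47 -0.077 0.26 100 4
```

```text
bore [0.5979, -0.0835, 0.1]
block [0.598, -0.0848, 0.1]
 [[0.5643, -0.0657, 0.1], [0.6171, -0.0576, 0.1], [0.6319, -0.1039, 0.1], [0.5787, -0.1119, 0.1]]
pin [0.4675, -0.0722, 0.124]
collar [0.4668, -0.074, 0.096]
park [0.4689, -0.0738, 0.046]
grip [[0.5346, 0.0014, 0.103], [0.5425, -0.0455, 0.103]]
 [0.5386, -0.0221, 0.103]
hit [0.0417, -0.2423, 0.0]
ball [0.4561, -0.2326, 0.087]
ring [0.4421, -0.2269, 0.046]
lock [0.1036, 0.0184, 0.0]
t 9.0 pos [ 0.4677 -0.16    0.2603] psi 99.97 tilt [ 0.     -0.0008] F [ 0.3  0.6 -0.5] q6 -0.55
turn units -0.005 shift units [1.627 0.334 0.007] per row [0.407 0.084 0.002]
```

```bash
python3 -m pendant '[[[0.42,0.078,0],[0,0,0]],[[0.42,0.078,0],[0,0,0]],[[0.42,0.078,0],[0,0,0]],[[0.42,0.078,0],[0,0,0]],[[0,0,0.5],[0,0,0]],[[0,0,0.5],[0,0,0]],[[0,0,0.5],[0,0,0]],[[0,0,0.5],[0,0,0]],[[0,0,0.4],[0,0,0]],[[0,0,0.3],[0,0,0]],[[0,0,0.16],[0,0,0]],[[0,0,0],[0,0,0]],[[0,0,0],[0,0,0]]]' 
python3 -m pendant '[[[0,0,0],[0,0,0]],[[0,0,0],[0,0,0]],[[0,0,0],[0,0,0]],[[0,0,0],[0,0,0]],[[0,0,0],[0,0,0]],[[0,0,0],[0,0,0]],[[0,0,0],[0,0,0]],[[0,0,0],[0,0,0]]]' 0 20
python3 goal.py 0.4685 -0.0745 0.117 100 1
python3 - <<'E'
from h import *
c=snap('wrist','w3',crop=(130,180,380,384),s=3)
E
```

```text
clock: 10.3
position: [0.469, -0.0749, 0.1181]
orientation: [0.643, 0.766, 0.0, 0.0]
force: [-0.5, -0.3, 0.2]
gripper_width: 0.997
clock: 11.1
position: [0.4687, -0.0746, 0.1175]
orientation: [0.643, 0.766, -0.0, -0.0]
force: [-0.6, -0.8, -0.8]
gripper_width: 0.301
t 11.1 pos [ 0.4687 -0.0746  0.1175] psi 99.96 tilt [ 0.0001 -0.0001] F [-0.6 -0.8 -0.8] q6 -0.38
turn units -0.007 shift units [ 0.002 -0.004  0.009] per row [ 0.002 -0.004  0.009]
```

View pics/w3.png

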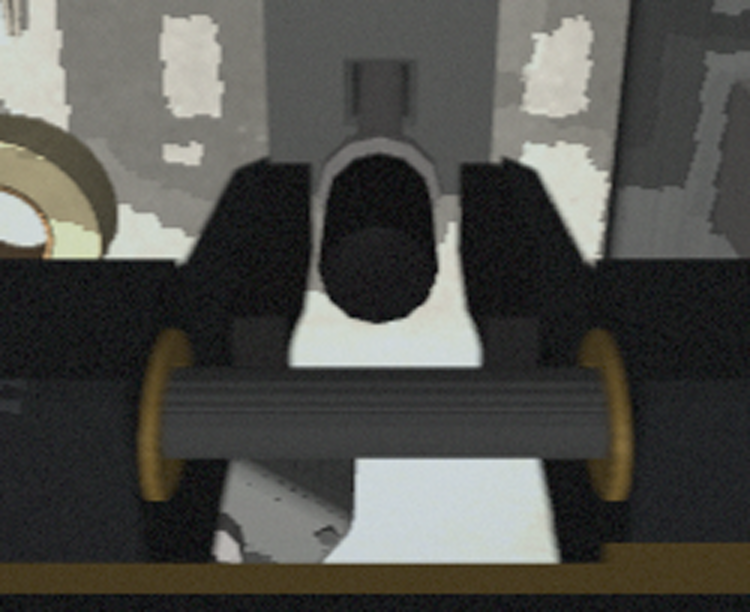

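The head is between the pads but they haven't shut yet, so I'll let them close.

```bash
python3 -m pendant '[[[0,0,0],[0,0,0]],[[0,0,0],[0,0,0]],[[0,0,0],[0,0,0]],[[0,0,0],[0,0,0]],[[0,0,0],[0,0,0]]]' 0 25
python3 -m pendant '[[[0,0,-0.1],[0,0,0]],[[0,0,-0.3],[0,0,0]],[[0,0,-0.5],[0,0,0]],[[0,0,-0.5],[0,0,0]],[[0,0,-0.6],[0,0,0]],[[0,0,-0.5],[0,0,0]],[[0,0,-0.1],[0,0,0]],[[0,0,0],[0,0,0]],[[0,0,0],[0,0,0]]]'
python3 - <<'E'
from h import *
c=snap('side','s1')
p=proj(c,sensors.observe()['position'])
print(p)
x,y=p.astype(int); save(c['img'][:,:,::-1],'s1',(x-55,y-35,x+55,y+65),6)
E
python3 goal.py 0.5975 -0.0848 0.25 100 6
```

```text
clock: 11.65
position: [0.4687, -0.0746, 0.1175]
orientation: [0.643, 0.766, -0.0, -0.0]
force: [-0.3, -0.7, 0.4]
gripper_width: 0.221
clock: 12.55
position: [0.4679, -0.0744, 0.2461]
orientation: [0.643, 0.766, -0.001, -0.001]
force: [-0.5, -0.8, -0.6]
gripper_width: 0.22
[311.2293668  135.24506238]
t 12.6 pos [ 0.4677 -0.0744  0.2456] psi 99.95 tilt [ 0.0012 -0.0028] F [ 0.6  0.2 -0.6] q6 -0.38
turn units -0.008 shift units [-0.656  2.521 -0.087] per row [-0.109  0.42  -0.015]
```

View pics/s1.png

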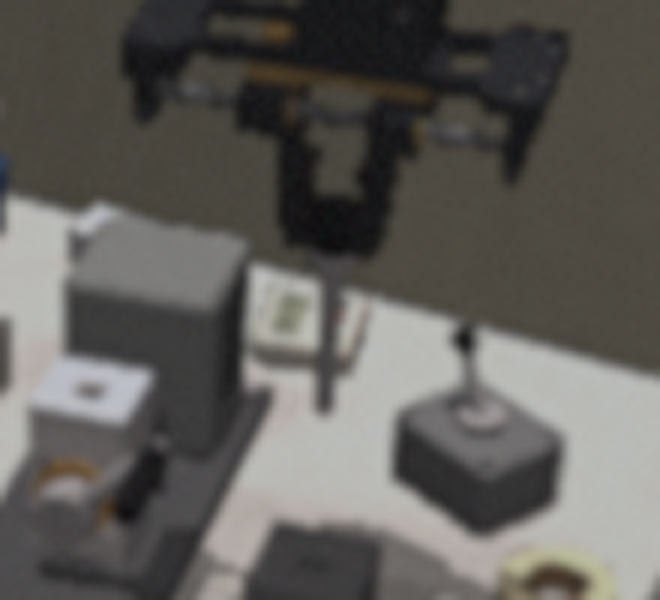

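The pin is held. In the crop the nose is at (325,411) and the bore at (92,389).

Run:
```python
from h import *
c=load('side0')
print(proj(c,(.4677,-.0744,.1346)), (256+325/6,100+411/6))
n=pix2(c,256+325/6,100+411/6,.1346);b=pix2(c,256+92/6,100+389/6,.1);print(n,b,b-n)
```

```text
[309.05878342 168.82087374] (310.1666666666667, 168.5)
[ 0.46557357 -0.0773543   0.1346    ] [ 0.59428489 -0.08603393  0.1       ] [ 0.12871132 -0.00867964 -0.0346    ]
```

```bash
python3 -m pendant '[[[-0.108,0.419,0],[0,0,0]],[[-0.108,0.419,0],[0,0,0]],[[-0.108,0.419,0],[0,0,0]],[[-0.108,0.419,0],[0,0,0]],[[-0.108,0.419,0],[0,0,0]],[[-0.108,0.419,0],[0,0,0]],[[0,0,0.2],[0,0,0]],[[0,0,0.2],[0,0,0]],[[0,0,0],[0,0,0]],[[0,0,0],[0,0,0]]]'
python3 - <<'E'
from h import *
s=sensors.observe();P=s['position'];print(P)
c=snap('side','s2')
n=P-[0,0,.111]
x,y=proj(c,n).astype(int); a=c['img'][y-45:y+45,x-60:x+60,::-1]
print(x,y)
w=snap('wrist','w4')['img'][150:350,120:400,::-1]
cv2.imwrite('pics/m1.png',np.hstack([cv2.resize(a,(533,400),interpolation=cv2.INTER_CUBIC)[:, :400],cv2.resize(w,(400,286))[:286] if 0 else cv2.copyMakeBorder(cv2.resize(w,(400,286)),0,114,0,0,0)]))
E
```

```text
clock: 13.6
position: [0.5965, -0.0846, 0.226]
orientation: [0.643, 0.766, -0.001, -0.001]
force: [0.4, 0.3, -0.6]
gripper_width: 0.218
[ 0.59651814 -0.08457073  0.22604489]
270 160
```

View pics/m1.png

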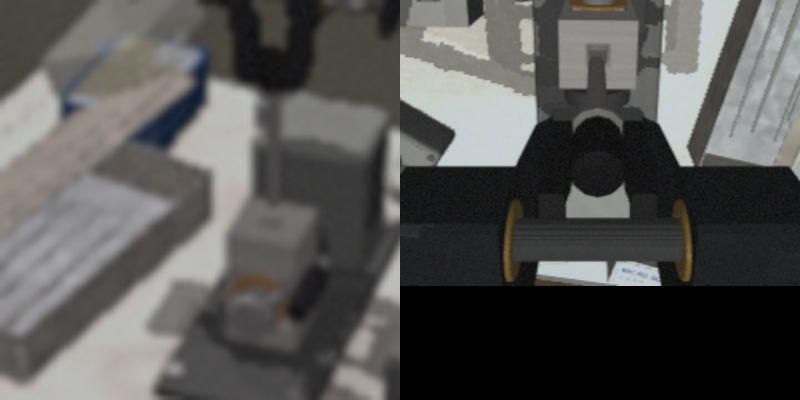

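The nose lines up with the bore in both views, so I'll lower it.

```bash
python3 -m pendant '[[[0,0,0.1],[0,0,0]],[[0,0,0.1],[0,0,0]],[[0,0,0.1],[0,0,0]],[[0,0,0.05],[0,0,0]],[[0,0,0],[0,0,0]]]'
```

```text
clock: 14.2
position: [0.5977, -0.0847, 0.2092]
orientation: [0.643, 0.766, -0.0, -0.001]
force: [0.4, 0.8, -0.5]
gripper_width: 0.217
```

```bash
python3 -m pendant '[[[0,0,0.05],[0,0,0]],[[0,0,0.05],[0,0,0]],[[0,0,0.05],[0,0,0]],[[0,0,0.05],[0,0,0]],[[0,0,0],[0,0,0]]]'
```

```text
clock: 14.7
position: [0.5978, -0.0847, 0.1994]
orientation: [0.643, 0.766, -0.0, -0.0]
force: [0.3, 0.0, -1.5]
gripper_width: 0.22
```

```bash
python3 -m pendant '[[[0,0,0.06],[0,0,0]],[[0,0,0.06],[0,0,0]],[[0,0,0.06],[0,0,0]],[[0,0,0.06],[0,0,0]],[[0,0,0.06],[0,0,0]],[[0,0,0.06],[0,0,0]],[[0,0,0],[0,0,0]]]'
```

```text
clock: 15.4
position: [0.5977, -0.0847, 0.1813]
orientation: [0.643, 0.766, -0.0, -0.001]
force: [-0.2, -0.2, -0.5]
gripper_width: 0.216
```

```bash
python3 -m pendant '[[[0,0,0],[0,0,0]],[[0,0,0],[0,0,0]],[[0,0,0],[0,0,0]],[[0,0,0],[0,0,0]],[[0,0,-0.2],[0,0,0]],[[0,0,-0.4],[0,0,0]],[[0,0,-0.4],[0,0,0]],[[0,0,-0.4],[0,0,0]],[[0.36,-0.24,0],[0,0,0]],[[0.36,-0.24,0],[0,0,0]],[[0.36,-0.24,0],[0,0,0]],[[0.35,-0.24,0],[0,0,0]],[[0,0,0],[0,0,0]],[[0,0,0],[0,0,0]]]' 1
python3 goal.py 0.538 -0.0226 0.103 100 6
python3 - <<'E'
from h import *
c=snap('wrist','w5',s=1.5)
w=load('w5')
for X in [(.538,-.0226,.101),(.5977,-.0847,.186),(.5977,-.0847,.1)]: print(proj(w,X)*1.5)
E
```

```text
clock: 16.8
position: [0.5389, -0.0227, 0.253]
orientation: [0.643, 0.766, 0.0, 0.001]
force: [-0.2, -0.2, -0.0]
gripper_width: 1.0
t 16.8 pos [ 0.5389 -0.0227  0.253 ] psi 100.0 tilt [-0.0008  0.0017] F [-0.2 -0.2 -0. ] q6 -0.26
turn units -0.0 shift units [ 0.005 -0.018  2.999] per row [ 0.001 -0.003  0.5  ]
[384.05775786 270.668282  ]
[473.98249245 445.63742096]
[451.32530031 365.97064499]
```

View pics/w5.png

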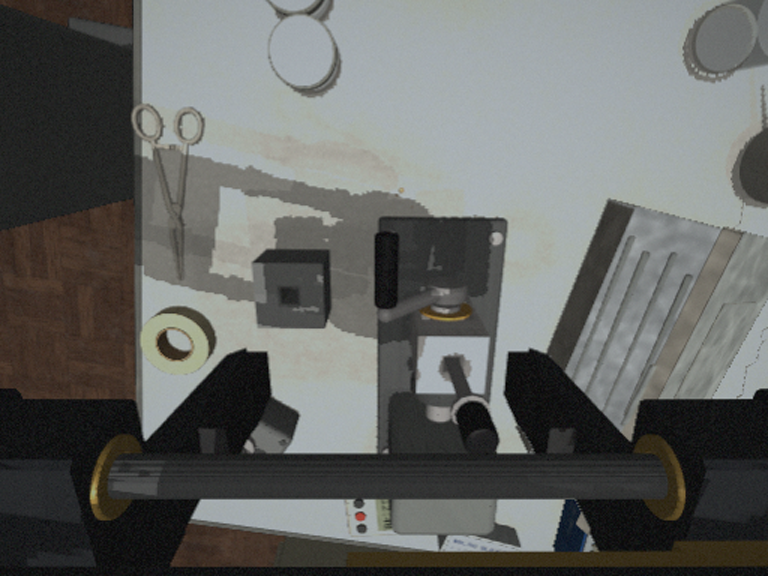

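The pin stands in the bore and the lever grip at (387,270) matches the prediction. The two right-hand jars look closer together than before, so I'll recheck them later. Descending now.

```bash
python3 -m pendant '[[[0,0,0.5],[0,0,0]],[[0,0,0.5],[0,0,0]],[[0,0,0.5],[0,0,0]],[[0,0,0.5],[0,0,0]],[[0,0,0.5],[0,0,0]],[[0,0,0.3],[0,0,0]],[[0,0,0.2],[0,0,0]],[[0,0,0],[0,0,0]],[[0,0,0],[0,0,0]],[[0,0,0],[0,0,0]],[[0,0,0],[0,0,0]],[[0,0,0],[0,0,0]],[[0,0,0],[0,0,0]],[[0,0,0],[0,0,0]],[[0,0,0],[0,0,0]],[[0,0,0],[0,0,0]],[[0,0,0],[0,0,0]],[[0,0,0],[0,0,0]],[[0,0,0],[0,0,0]],[[0,0,0],[0,0,0]]]' 0 5
python3 -m pendant '[[[0,0,0],[0,0,0]],[[0,0,0],[0,0,0]]]'
python3 - <<'E'
import numpy as np
f=lambda q:np.array([70*np.sin(q-.8),-70*np.cos(q-.8)])
for a,b,n in[(.06,.4,10),(.4,.7,10),(.7,.8,5),(.8,.9,5),(.9,1.0,5),(1.0,1.1,5),(1.1,1.2,5)]: print(a,b,n,((f(b)-f(a))/50/n).round(4))
E
```

```text
clock: 18.85
position: [0.5387, -0.0229, 0.1029]
orientation: [0.643, 0.766, -0.0, 0.0]
force: [-4.6, -2.3, 6.6]
gripper_width: 0.181
clock: 19.05
position: [0.5386, -0.0229, 0.1029]
orientation: [0.643, 0.766, -0.0, 0.0]
force: [-3.9, -2.6, 6.6]
gripper_width: 0.175
0.06 0.4 10 [ 0.0399 -0.0256]
0.4 0.7 10 [ 0.0405 -0.0104]
0.7 0.8 5 [ 0.028  -0.0014]
0.8 0.9 5 [0.028  0.0014]
0.9 1.0 5 [0.0277 0.0042]
1.0 1.1 5 [0.0271 0.0069]
1.1 1.2 5 [0.0263 0.0096]
```

```bash
python3 -m pendant '[[[0,0.037,-0.030],[0,0,0]],[[0,0.037,-0.030],[0,0,0]],[[0,0.038,-0.029],[0,0,0]],[[0,0.039,-0.028],[0,0,0]],[[0,0.040,-0.026],[0,0,0]],[[0,0.040,-0.025],[0,0,0]],[[0,0.041,-0.024],[0,0,0]],[[0,0.041,-0.023],[0,0,0]],[[0,0.042,-0.021],[0,0,0]],[[0,0.043,-0.020],[0,0,0]],[[0,0.039,-0.014],[0,0,0]],[[0,0.040,-0.013],[0,0,0]],[[0,0.040,-0.012],[0,0,0]],[[0,0.040,-0.011],[0,0,0]],[[0,0.041,-0.010],[0,0,0]],[[0,0.041,-0.009],[0,0,0]],[[0,0.041,-0.008],[0,0,0]],[[0,0.041,-0.007],[0,0,0]],[[0,0,0],[0,0,0]]]'
```

```text
clock: 20.95
position: [0.5747, -0.0163, 0.119]
orientation: [0.643, 0.766, 0.0, 0.0]
force: [-1.8, -1.0, 0.9]
gripper_width: 0.175
```

```bash
python3 -m pendant '[[[0,0.028,-0.005],[0,0,0]],[[0,0.028,-0.004],[0,0,0]],[[0,0.028,-0.003],[0,0,0]],[[0,0.028,-0.002],[0,0,0]],[[0,0.028,-0.002],[0,0,0]],[[0,0.028,-0.001],[0,0,0]],[[0,0.028,0],[0,0,0]],[[0,0.028,0],[0,0,0]],[[0,0,0],[0,0,0]]]'
```

```text
clock: 21.85
position: [0.5854, -0.0144, 0.1199]
orientation: [0.643, 0.766, 0.0, 0.0]
force: [-1.8, -1.6, 1.0]
gripper_width: 0.18
```

```bash
python3 -m pendant '[[[0,0.028,0.001],[0,0,0]],[[0,0.028,0.001],[0,0,0]],[[0,0.028,0.002],[0,0,0]],[[0,0.028,0.002],[0,0,0]],[[0,0,0],[0,0,0]]]'
python3 - <<'E'
from h import *
c=snap('side','s3'); s=load('side0')
x,y=proj(s,(.5977,-.0847,.15)).astype(int)
save(c['img'][:,:,::-1],'s3',(x-60,y-50,x+60,y+50),5)
E
```

```text
clock: 22.35
position: [0.5909, -0.0135, 0.1195]
orientation: [0.643, 0.766, 0.0, 0.0]
force: [-1.0, -0.7, 0.2]
gripper_width: 0.178
```

View pics/s3.png

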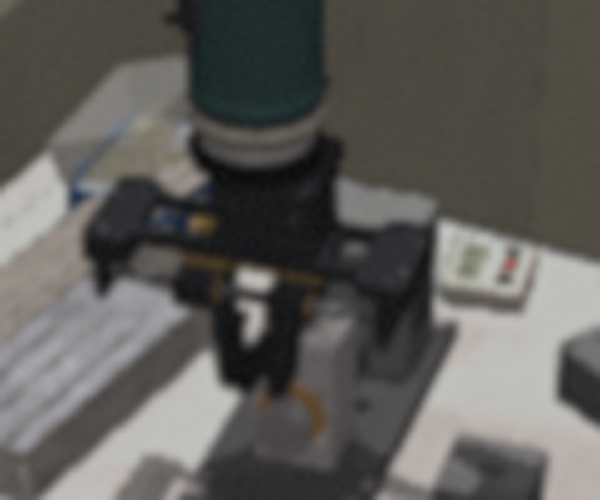

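```bash
python3 -m pendant '[[[0,0.028,0.003],[0,0,0]],[[0,0.028,0.004],[0,0,0]],[[0,0.028,0.004],[0,0,0]],[[0,0,0],[0,0,0]]]'; python3 -m pendant '[[[0,0.028,0.005],[0,0,0]],[[0,0.028,0.005],[0,0,0]],[[0,0.027,0.006],[0,0,0]],[[0,0,0],[0,0,0]]]'
```

```text
clock: 22.8
position: [0.5949, -0.0127, 0.1189]
orientation: [0.643, 0.766, 0.0, 0.0]
force: [-1.1, -0.3, 0.4]
gripper_width: 0.176
clock: 23.2
position: [0.599, -0.012, 0.1181]
orientation: [0.643, 0.766, 0.0, 0.0]
force: [0.4, -0.9, -0.3]
gripper_width: 0.179
```

```bash
python3 -m pendant '[[[0,0.027,0.006],[0,0,0]],[[0,0.027,0.007],[0,0,0]],[[0,0.027,0.007],[0,0,0]]]';  python3 -m pendant '[[[0,0.027,0.008],[0,0,0]],[[0,0.027,0.008],[0,0,0]],[[0,0.027,0.009],[0,0,0]]]'
```

```text
clock: 23.5
position: [0.6028, -0.0114, 0.1172]
orientation: [0.643, 0.766, -0.0, -0.0]
force: [-2.1, -1.2, 1.3]
gripper_width: 0.18
clock: 23.8
position: [0.6069, -0.0107, 0.1159]
orientation: [0.643, 0.766, -0.0, -0.0]
force: [-1.2, -0.8, 0.0]
gripper_width: 0.178
```

```bash
python3 -m pendant '[[[0,0.026,0.009],[0,0,0]],[[0,0.026,0.009],[0,0,0]],[[0,0.026,0.01],[0,0,0]]]';  python3 -m pendant '[[[0,0.026,0.01],[0,0,0]],[[0,0.026,0.011],[0,0,0]]]'
```

```text
clock: 24.1
position: [0.6107, -0.01, 0.1145]
orientation: [0.643, 0.766, -0.0, -0.0]
force: [-1.9, -0.4, 1.3]
gripper_width: 0.178
clock: 24.3
position: [0.6129, -0.0096, 0.1135]
orientation: [0.643, 0.766, -0.0, -0.0]
force: [-3.9, -1.7, 2.1]
gripper_width: 0.176
```

```bash
python3 -m pendant '[[[0,0.02,0.008],[0,0,0]],[[0,0,0],[0,0,0]]]'
```

```text
clock: 24.5
position: [0.6137, -0.0095, 0.113]
orientation: [0.643, 0.766, -0.0, -0.0]
force: [-4.9, -2.2, 1.2]
gripper_width: 0.179
```

```bash
python3 -m pendant '[[[0,-0.026,-0.010],[0,0,0]],[[0,-0.026,-0.010],[0,0,0]],[[0,-0.026,-0.009],[0,0,0]],[[0,-0.026,-0.009],[0,0,0]],[[0,-0.013,-0.004],[0,0,0]],[[0,0,0],[0,0,0]]]'; python3 -m pendant '[[[0,0,0],[0,0,0]],[[0,0,0],[0,0,0]],[[0,0,0],[0,0,0]],[[0,0,0],[0,0,0]],[[0,0,-0.3],[0,0,0]],[[0,0,-0.6],[0,0,0]],[[0,0,-0.6],[0,0,0]],[[0,0,-0.6],[0,0,0]],[[0,0,-0.6],[0,0,0]],[[0,0,0],[0,0,0]],[[0,0,0],[0,0,0]]]' 1
python3 - <<'E'
from h import *
snap('wrist','w6',s=1.5); c=snap('side','s4'); s=load('side0')
x,y=proj(s,(.5977,-.0847,.13)).astype(int)
save(c['img'][:,:,::-1],'s4',(x-50,y-40,x+50,y+40),6)
for z in(.105,.142,.186):print(proj(s,(.5977,-.0847,z))-[x-50,y-40])
E
python3 goal.py 0.5977 -0.0847 0.25 100 4
```

```text
clock: 25.1
position: [0.6088, -0.0103, 0.1155]
orientation: [0.643, 0.766, 0.0, 0.0]
force: [0.8, -0.3, -2.4]
gripper_width: 0.176
clock: 26.2
position: [0.609, -0.0104, 0.252]
orientation: [0.643, 0.766, 0.001, 0.001]
force: [-0.7, -0.1, 0.2]
gripper_width: 1.002
[50.12727928 47.37037197]
[50.21543195 36.99014747]
[50.31963516 24.2476092 ]
t 26.3 pos [ 0.6076 -0.0104  0.2492] psi 99.95 tilt [ 0.0004 -0.0018] F [ 0.9  0.2 -0.4] q6 -0.23
turn units -0.008 shift units [-1.429 -0.453 -0.016] per row [-0.357 -0.113 -0.004]
```

View pics/s4.png

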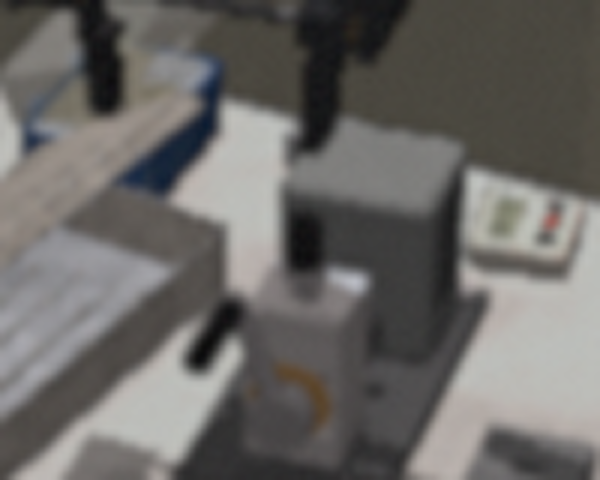

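The pin has dropped to about 10 mm short of home. I'll press it with closed fingers.

```bash
python3 -m pendant '[[[-0.357,-0.113,0],[0,0,0]],[[-0.357,-0.113,0],[0,0,0]],[[-0.357,-0.113,0],[0,0,0]],[[-0.357,-0.113,0],[0,0,0]],[[0,0,0],[0,0,0]],[[0,0,0],[0,0,0]],[[0,0,0],[0,0,0]],[[0,0,0],[0,0,0]],[[0,0,0],[0,0,0]],[[0,0,0],[0,0,0]],[[0,0,0.5],[0,0,0]],[[0,0,0.5],[0,0,0]],[[0,0,0.4],[0,0,0]],[[0,0,0.24],[0,0,0]],[[0,0,0],[0,0,0]],[[0,0,0],[0,0,0]]]' 0 20
python3 -m pendant '[[[0,0,0.06],[0,0,0]],[[0,0,0.06],[0,0,0]],[[0,0,0.04],[0,0,0]],[[0,0,0],[0,0,0]]]'
python3 -m pendant '[[[0,0,0.04],[0,0,0]],[[0,0,0.04],[0,0,0]],[[0,0,0],[0,0,0]]]'
```

```text
clock: 27.9
position: [0.5989, -0.0846, 0.1688]
orientation: [0.643, 0.766, 0.0, 0.0]
force: [0.1, 0.0, -0.1]
gripper_width: 0.005
clock: 28.3
position: [0.5984, -0.0846, 0.1601]
orientation: [0.643, 0.766, -0.0, -0.0]
force: [0.4, 0.2, 0.2]
gripper_width: 0.006
clock: 28.6
position: [0.5991, -0.0847, 0.157]
orientation: [0.643, 0.766, 0.0, 0.001]
force: [-0.5, 0.3, 4.7]
gripper_width: 0.006
```

Contact at TCP z ≈ 0.158; home is about 0.149.

```bash
for i in 1; do python3 -m pendant '[[[0,0,0.04],[0,0,0]],[[0,0,0],[0,0,0]]]'; python3 -m pendant '[[[0,0,0.04],[0,0,0]],[[0,0,0],[0,0,0]]]';python3 -m pendant '[[[0,0,0.04],[0,0,0]],[[0,0,0],[0,0,0]]]'; done
```

```text
clock: 28.8
position: [0.5993, -0.0847, 0.156]
orientation: [0.643, 0.766, 0.001, 0.001]
force: [-1.8, 0.9, 7.5]
gripper_width: 0.003
clock: 29.0
position: [0.5993, -0.0847, 0.1547]
orientation: [0.643, 0.766, 0.001, 0.001]
force: [-3.3, 1.3, 11.5]
gripper_width: -0.001
clock: 29.2
position: [0.5992, -0.0847, 0.153]
orientation: [0.643, 0.766, 0.001, 0.001]
force: [-3.0, 0.9, 12.1]
gripper_width: 0.005
```

```bash
python3 -m pendant '[[[0,0,0.04],[0,0,0]],[[0,0,0],[0,0,0]]]';python3 -m pendant '[[[0,0,0.04],[0,0,0]],[[0,0,0],[0,0,0]]]';python3 -m pendant '[[[0,0,0.04],[0,0,0]],[[0,0,0],[0,0,0]]]'
```

```text
clock: 29.4
position: [0.5991, -0.0846, 0.1512]
orientation: [0.643, 0.766, 0.001, 0.001]
force: [-4.5, 1.3, 12.7]
gripper_width: 0.005
clock: 29.6
position: [0.5991, -0.0846, 0.15]
orientation: [0.643, 0.766, 0.0, 0.001]
force: [-8.0, 1.3, 19.4]
gripper_width: 0.008
clock: 29.8
position: [0.5992, -0.0845, 0.1499]
orientation: [0.643, 0.766, 0.001, 0.001]
force: [-11.5, 2.5, 27.9]
gripper_width: 0.005
```

```bash
python3 -m pendant '[[[0,0,-0.2],[0,0,0]],[[0,0,-0.6],[0,0,0]],[[0,0,-0.8],[0,0,0]],[[0,0,-0.8],[0,0,0]],[[0,0,-0.8],[0,0,0]],[[0,0,-0.8],[0,0,0]],[[0,0,0],[0,0,0]]]' 1; python3 goal.py 0.47 0.10 0.38 100 8
```

```text
clock: 30.5
position: [0.6013, -0.0852, 0.3518]
orientation: [0.643, 0.766, 0.003, 0.005]
force: [-0.1, -1.0, 0.5]
gripper_width: 0.621
t 30.5 pos [ 0.6013 -0.0852  0.3518] psi 99.95 tilt [-0.0042  0.0114] F [-0.1 -1.   0.5] q6 -0.36
turn units -0.008 shift units [ 4.103 -1.943 -0.565] per row [ 0.513 -0.243 -0.071]
```

```bash
python3 -m pendant '[[[0.513,-0.243,-0.071],[0,0,0]],[[0.513,-0.243,-0.071],[0,0,0]],[[0.513,-0.243,-0.071],[0,0,0]],[[0.513,-0.243,-0.071],[0,0,0]],[[0.513,-0.243,-0.071],[0,0,0]],[[0.513,-0.243,-0.071],[0,0,0]],[[0.513,-0.243,-0.071],[0,0,0]],[[0.513,-0.243,-0.071],[0,0,0]],[[0,0,0],[0,0,0]],[[0,0,0],[0,0,0]],[[0,0,0],[0,0,0]]]'
python3 - <<'E'
from h import *
a=snap('wrist','w7')['img'][:,:,::-1]; c=snap('side','s5')['img'][:,:,::-1]; s=load('side0')
x,y=proj(s,(.5977,-.0847,.12)).astype(int)
b=cv2.resize(c[y-20:y+20,x-20:x+20],(288,288),interpolation=cv2.INTER_CUBIC)
print([ (proj(s,(.5977,-.0847,z))-[x-20,y-20])*7.2 for z in(.1,.132,.142)])
a=cv2.resize(a,(512,384)); o=np.zeros((384,800,3),np.uint8); o[:,:512]=a; o[:288,512:]=b
cv2.imwrite('pics/m2.png',o)
E
```

```text
clock: 31.6
position: [0.4675, 0.1, 0.3718]
orientation: [0.643, 0.766, -0.001, -0.0]
force: [0.3, -0.6, 0.2]
gripper_width: 0.998
[array([144.83046518, 185.40075599]), array([145.37983656, 121.14299856]), array([145.55111003, 100.72906182])]
```

View pics/m2.png

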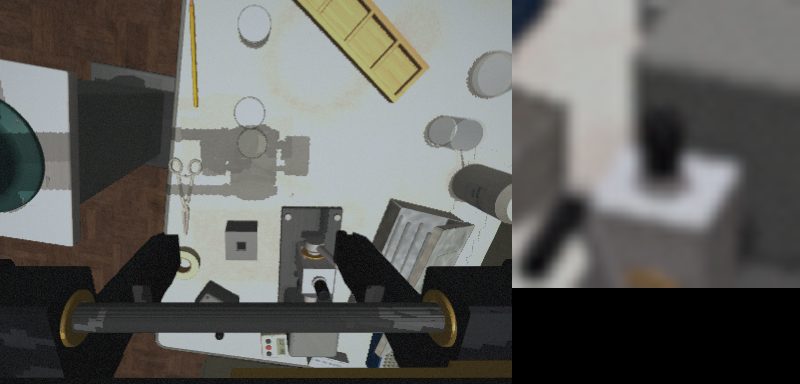

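Pin collar appears seated on the block. For the jars, in w7 I see lids at (254,22), (249,110) and a shadowed one at (252,140). I'll check those against the earlier positions.

Run:
```python
from h import *
w=load('w7')
for X in[(.4491,.07,.043),(.4468,.143,.043),(.4348,.2609,.043),(.42,.331,.043)]: print(X,proj(w,X).round(1))
for q in[(254,22),(249,110),(252,140)]: print(q,pix2(w,*q,.043).round(4))
t=snap('top','top2')
a=w['img'][0:200,150:350,::-1]
b=t['img'][178:298,130:300,::-1]
o=np.zeros((600,800,3),np.uint8)
a=cv2.resize(a,(400,400),interpolation=cv2.INTER_CUBIC);b=cv2.resize(b,(400,282),interpolation=cv2.INTER_CUBIC)
o[:400,:400]=a;o[:282,400:]=b
d=w['img'][240:310,265:375,::-1]; o[300:554,400:]=cv2.resize(d,(400,254),interpolation=cv2.INTER_CUBIC)
cv2.imwrite('pics/m3.png',o)
for X in[(.5977,-.0847,z) for z in(.1,.132,.142)]: print((proj(w,X)-[265,240])*3.636+[400,300])
```

```text
(0.4491, 0.07, 0.043) [242.9 164.4]
(0.4468, 0.143, 0.043) [249.  117.7]
(0.4348, 0.2609, 0.043) [254.3  30. ]
(0.42, 0.331, 0.043) [252.2 -31.4]
(254, 22) [0.4327 0.2705 0.043 ]
(249, 110) [0.445  0.1541 0.043 ]
(252, 140) [0.4569 0.1107 0.043 ]
[591.93673562 450.52960431]
[606.82301928 498.10042843]
[611.90179657 514.33147458]
```

View pics/m3.png

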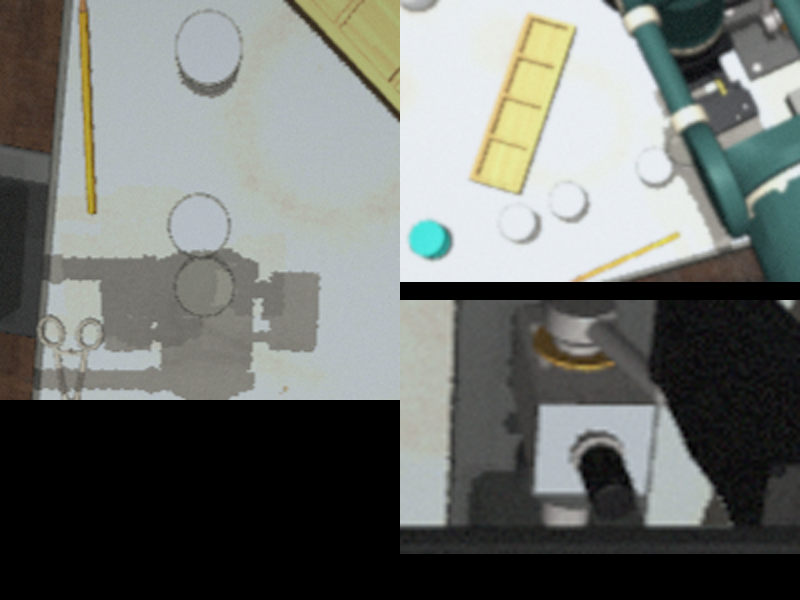

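The pin head top matches home. One jar was knocked: the right-hand one now touches its neighbour at about (0.456,0.111). Next I'll hover close to the pair and fit circles by code.

```bash
python3 goal.py 0.45 0.06 0.24 100 4
cat > jars.py <<'E'
import sys
from h import *
fn=sys.argv[1]; snap('wrist',fn); w=load(fn); g=cv2.cvtColor(w['img'],cv2.COLOR_RGB2GRAY)
K=w['intrinsics']; R,t=ext(w); h=(-R.T@t)[2]
r=K[0][0]*.0235/(h-.043)
C=cv2.HoughCircles(cv2.medianBlur(g,3),cv2.HOUGH_GRADIENT,1.5,25,param1=120,param2=22,minRadius=int(r*.85),maxRadius=int(r*1.15))
print('r',r)
for u,v,q in (C[0] if C is not None else []):
    if v<270: print('px',u,v,q,'xyz',pix2(w,u,v,.043).round(4))
E
```

```text
t 31.8 pos [0.4677 0.0999 0.372 ] psi 99.88 tilt [-0.0002 -0.0009] F [-0.4  0.3 -0.3] q6 -0.01
turn units -0.02 shift units [-0.724 -0.487  2.641] per row [-0.181 -0.122  0.66 ]
```

```bash
python3 -m pendant '[[[-0.181,-0.122,0.66],[0,0,0]],[[-0.181,-0.122,0.66],[0,0,0]],[[-0.181,-0.122,0.66],[0,0,0]],[[-0.181,-0.122,0.66],[0,0,0]],[[0,0,0],[0,0,0]],[[0,0,0],[0,0,0]],[[0,0,0],[0,0,0]]]'; python3 jars.py w8
```

```text
clock: 32.45
position: [0.4512, 0.061, 0.2428]
orientation: [0.643, 0.766, 0.001, 0.001]
force: [-0.5, -0.4, 0.8]
gripper_width: 0.998
r 21.11766970431832
px 266.25 87.75 23.15 xyz [0.4461 0.1491 0.043 ]
px 269.25 129.75 21.5 xyz [0.4573 0.1068 0.043 ]
px 176.25 161.25 18.05 xyz [0.3598 0.0539 0.043 ]
```

```bash
python3 -m pendant '[[[0.433,0.14,0],[0,0,0]],[[0.433,0.14,0],[0,0,0]],[[0,0,0.6],[0,0,0]],[[0,0,0.6],[0,0,0]],[[0,0,0.6],[0,0,0]],[[0,0,0.6],[0,0,0]],[[0,0,0.6],[0,0,0]],[[0,0,0.5],[0,0,0]],[[0,0,0.4],[0,0,0]],[[0,0,0.23],[0,0,0]],[[0,0,0],[0,0,0]]]'
python3 -m pendant '[[[0,0,0],[0,0,0]],[[0,0,0],[0,0,0]],[[0,0,0],[0,0,0]],[[0,0,0],[0,0,0]],[[0,0,0],[0,0,0]],[[0,0,0],[0,0,0]],[[0,0,0],[0,0,0]],[[0,0,0],[0,0,0]]]' 0 15
python3 -m pendant '[[[0,0,-0.1],[0,0,0]],[[0,0,-0.3],[0,0,0]],[[0,0,-0.6],[0,0,0]],[[0,0,-0.6],[0,0,0]],[[0,0,-0.6],[0,0,0]],[[0,0,-0.6],[0,0,0]],[[0,0,-0.4],[0,0,0]],[[0,0,0],[0,0,-0.9]],[[0,0,0],[0,0,-0.9]],[[0,0,0],[0,0,-0.9]],[[0,0,0],[0,0,-0.9]],[[0,0,0],[0,0,-0.9]],[[0,0,0],[0,0,-0.9]],[[0,0,0],[0,0,-0.9]],[[0,0,0],[0,0,-0.9]],[[0,0,0],[0,0,-0.9]],[[0,0,0],[0,0,0]]]'
python3 goal.py 0.57 0.22 0.24 148.5 8
```

```text
clock: 33.6
position: [0.4559, 0.1062, 0.0337]
orientation: [0.643, 0.766, -0.0, -0.0]
force: [-0.6, -0.8, -0.0]
gripper_width: 0.998
clock: 34.4
position: [0.4561, 0.1059, 0.0344]
orientation: [0.643, 0.766, 0.0, 0.0]
force: [-0.4, -0.5, 3.2]
gripper_width: 0.512
clock: 36.1
position: [0.4553, 0.1058, 0.1938]
orientation: [0.271, 0.963, -0.0, -0.0]
force: [-0.1, 0.2, -0.6]
gripper_width: 0.514
t 36.1 pos [0.4553 0.1058 0.1938] psi 148.56 tilt [ 0.0007 -0.0006] F [-0.1  0.2 -0.6] q6 -0.85
turn units 0.01 shift units [-0.762  3.147 -0.924] per row [-0.095  0.393 -0.116]
```

```bash
python3 goal.py 0.645 0.25 0.30 148.5 8
```

```text
t 36.1 pos [0.4553 0.1058 0.1938] psi 148.56 tilt [ 0.0007 -0.0006] F [-0.1  0.2 -0.6] q6 -0.85
turn units 0.01 shift units [-1.727  4.442 -2.124] per row [-0.216  0.555 -0.266]
```

```bash
python3 -m pendant '[[[-0.216,0.555,-0.266],[0,0,0]],[[-0.216,0.555,-0.266],[0,0,0]],[[-0.216,0.555,-0.266],[0,0,0]],[[-0.216,0.555,-0.266],[0,0,0]],[[-0.216,0.555,-0.266],[0,0,0]],[[-0.216,0.555,-0.266],[0,0,0]],[[-0.216,0.555,-0.266],[0,0,0]],[[-0.216,0.555,-0.266],[0,0,0]],[[0,0,0],[0,0,0]],[[0,0,0],[0,0,0]],[[0,0,0],[0,0,0]],[[0,0,0],[0,0,0]]]'
python3 - <<'E'
from h import *
snap('wrist','w9',crop=(120,0,390,205),s=2.9)
w=load('w9')
for X in [(.6974,.2575,.018),(.6605,.201,.018),(.4585,.3233,.018),(.4955,.3828,.018)]: print(X,(proj(w,X)-[120,0])*2.9)
E
```

```text
clock: 37.3
position: [0.6442, 0.2494, 0.2996]
orientation: [0.271, 0.962, -0.001, -0.001]
force: [0.5, -0.2, -0.9]
gripper_width: 0.514
(0.6974, 0.2575, 0.018) [467.89674218 527.01337849]
(0.6605, 0.201, 0.018) [333.16998115 523.22755329]
(0.4585, 0.3233, 0.018) [315.96961256 -25.39073452]
(0.4955, 0.3828, 0.018) [485.79997241 -24.10718979]
```

View pics/w9.png

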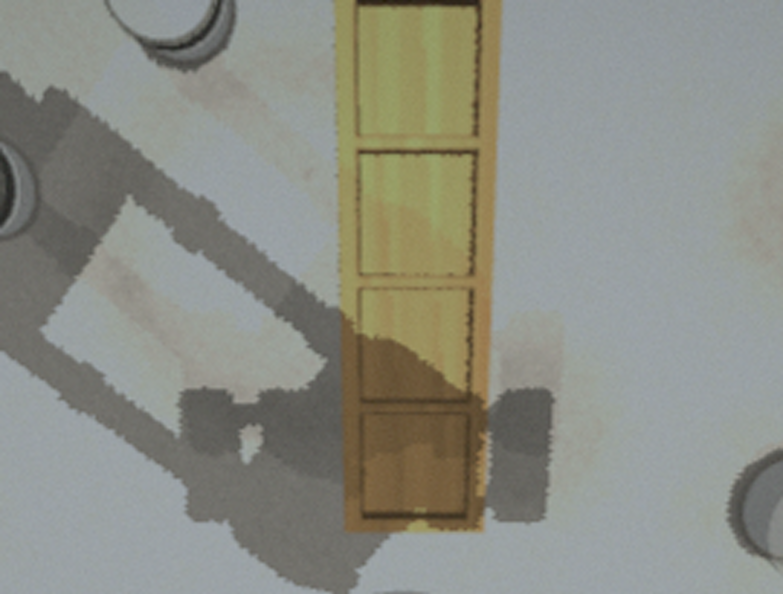

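Wrist view of the tray: bottom rim corners are at (346,531) and (484,531). Pocket rims: lowest x 360–473, y 411–519; second y 288–403; third y 149–276 with x 358–479.

```bash
python3 - <<'E'
from h import *
w=load('w9')
A=lambda u,v:pix2(w,120+u/2.9,v/2.9,.018)
C=[]
for L0,R0,T,L1,R1,B in[(360,474,411,361,472,519),(359,476,288,360,474,403),(357.5,479.5,149,359,477,276)]:
    k=np.array([A(L0,T),A(R0,T),A(R1,B),A(L1,B)]); C.append(k.mean(0)); print(k.mean(0).round(4),np.linalg.norm(k[1]-k[0]).round(4),np.linalg.norm(k[2]-k[1]).round(4))
C=np.array(C); d=C[2]-C[0]; print('pitch',np.linalg.norm(np.diff(C,axis=0),axis=1),'ang',np.degrees(np.arctan2(d[1],d[0])))
b=(A(346,531)+A(484,531))/2; u=d/np.linalg.norm(d); print('pockets from end', [(b+u*(33+58*i)/1000).round(4) for i in range(4)])
m=C[1]; print('pockets fit',[(m+u*.058*i).round(4)[:2] for i in(-1,0,1,2)])
E
python3 goal.py 0.657 0.239 0.12 148.5 5
```

```text
[0.6574 0.2517 0.018 ] 0.0546 0.0539
[0.6087 0.2814 0.018 ] 0.0536 0.0525
[0.5593 0.3117 0.018 ] 0.0533 0.0528
pitch [0.05704849 0.05790808] ang 148.53388710225468
pockets from end [array([0.6572, 0.251 , 0.018 ]), array([0.6077, 0.2813, 0.018 ]), array([0.5583, 0.3116, 0.018 ]), array([0.5088, 0.3419, 0.018 ])]
pockets fit [array([0.6581, 0.2512]), array([0.6087, 0.2814]), array([0.5592, 0.3117]), array([0.5097, 0.342 ])]
t 37.4 pos [0.6444 0.2495 0.2999] psi 148.5 tilt [ 0.0009 -0.0012] F [-0.9  0.5 -0.6] q6 -0.69
turn units 0.001 shift units [-0.325 -0.046  3.597] per row [-0.065 -0.009  0.719]
```

```bash
python3 goal.py 0.6577 0.2513 0.065 148.5 1; python3 -m pendant '[[[-0.104,0.087,0],[0,0,0]],[[-0.104,0.087,0],[0,0,0]],[[0,0,0.6],[0,0,0]],[[0,0,0.7],[0,0,0]],[[0,0,0.7],[0,0,0]],[[0,0,0.7],[0,0,0]],[[0,0,0.7],[0,0,0]],[[0,0,0.7],[0,0,0]],[[0,0,0.5],[0,0,0]],[[0,0,0],[0,0,0]],[[0,0,0],[0,0,0]]]'; python3 goal.py 0.6577 0.2513 0.042 148.5 1
```

```text
t 37.4 pos [0.6444 0.2495 0.2999] psi 148.5 tilt [ 0.0009 -0.0012] F [-0.9  0.5 -0.6] q6 -0.69
turn units 0.001 shift units [-0.208  0.171  4.697] per row [-0.208  0.171  4.697]
clock: 38.45
position: [0.659, 0.2521, 0.0703]
orientation: [0.271, 0.963, -0.0, -0.0]
force: [0.8, -0.6, -0.4]
gripper_width: 0.515
t 38.5 pos [0.659  0.2521 0.0703] psi 148.54 tilt [ 0.0005 -0.0006] F [ 0.8 -0.6 -0.4] q6 -0.69
turn units 0.007 shift units [ 0.013 -0.027  0.566] per row [ 0.013 -0.027  0.566]
```

```bash
python3 -m pendant '[[[0.013,-0.027,0.1],[0,0,0]],[[0,0,0.1],[0,0,0]],[[0,0,0.08],[0,0,0]],[[0,0,0.08],[0,0,0]],[[0,0,0.08],[0,0,0]],[[0,0,0],[0,0,0]]]';  python3 -m pendant '[[[0,0,0.06],[0,0,0]],[[0,0,0.05],[0,0,0]],[[0,0,0],[0,0,0]]]'
```

```text
clock: 39.05
position: [0.6569, 0.2512, 0.0477]
orientation: [0.271, 0.963, -0.0, -0.001]
force: [0.8, -0.4, -1.1]
gripper_width: 0.507
clock: 39.35
position: [0.6572, 0.2513, 0.0425]
orientation: [0.271, 0.963, -0.0, -0.0]
force: [0.1, -0.3, -1.5]
gripper_width: 0.515
```

```bash
python3 -m pendant '[[[0,0,0.03],[0,0,0]],[[0,0,0],[0,0,0]]]'; python3 -m pendant '[[[0,0,0],[0,0,0]],[[0,0,0],[0,0,0]],[[0,0,0],[0,0,0]],[[0,0,0],[0,0,0]],[[0,0,-0.2],[0,0,0]],[[0,0,-0.6],[0,0,0]],[[0,0,-0.8],[0,0,0]],[[0,0,-0.8],[0,0,0]],[[0,0,-0.8],[0,0,0]],[[0,0,-0.8],[0,0,0]],[[0,0,0],[0,0,0.9]],[[0,0,0],[0,0,0.9]],[[0,0,0],[0,0,0.9]],[[0,0,0],[0,0,0.9]],[[0,0,0],[0,0,0.9]],[[0,0,0],[0,0,0.9]],[[0,0,0],[0,0,0.9]],[[0,0,0],[0,0,0.9]],[[0,0,0],[0,0,0.9]],[[0,0,0],[0,0,0]]]' 1;python3 goal.py 0.445 0.11 0.22 100 8
```

```text
clock: 39.55
position: [0.6574, 0.2514, 0.0413]
orientation: [0.271, 0.963, -0.0, -0.0]
force: [0.4, 0.0, -1.1]
gripper_width: 0.513
clock: 41.55
position: [0.6575, 0.2514, 0.2424]
orientation: [0.643, 0.766, 0.0, 0.0]
force: [-0.3, -0.1, -0.5]
gripper_width: 0.998
t 41.5 pos [0.6575 0.2514 0.2424] psi 99.94 tilt [0.0001 0.0008] F [-0.3 -0.1 -0.5] q6 0.16
turn units -0.01 shift units [-2.047 -4.677  0.448] per row [-0.256 -0.585  0.056]
```

```bash
python3 -m pendant '[[[-0.256,-0.585,0.056],[0,0,0]],[[-0.256,-0.585,0.056],[0,0,0]],[[-0.256,-0.585,0.056],[0,0,0]],[[-0.256,-0.585,0.056],[0,0,0]],[[-0.256,-0.585,0.056],[0,0,0]],[[-0.256,-0.585,0.056],[0,0,0]],[[-0.256,-0.585,0.056],[0,0,0]],[[-0.256,-0.585,0.056],[0,0,0]],[[0,0,0],[0,0,0]],[[0,0,0],[0,0,0]],[[0,0,0],[0,0,0]]]'; python3 jars.py w10; python3 goal.py 0.446 0.150 0.035 100 8
```

```text
clock: 42.65
position: [0.4458, 0.1105, 0.2201]
orientation: [0.643, 0.766, 0.001, 0.001]
force: [-0.5, -0.4, -0.2]
gripper_width: 1.001
r 22.69241295224893
px 273.75 6.75 25.15 xyz [0.4338 0.2675 0.043 ]
px 261.75 135.75 21.85 xyz [0.4437 0.1516 0.043 ]
px 456.75 83.25 25.15 xyz [0.6222 0.2349 0.043 ]
px 491.25 77.25 21.85 xyz [0.6533 0.246  0.043 ]
px 389.25 11.25 21.85 xyz [0.5379 0.2824 0.043 ]
t 42.7 pos [0.4459 0.1106 0.2199] psi 100.01 tilt [0.0001 0.0017] F [ 0.4 -0.2  0.3] q6 0.01
turn units 0.002 shift units [0.777 0.139 3.698] per row [0.097 0.017 0.462]
```

```bash
python3 -m pendant '[[[0.402,0.058,0],[0,0,0]],[[0.402,0.058,0],[0,0,0]],[[0,0,0.6],[0,0,0]],[[0,0,0.6],[0,0,0]],[[0,0,0.6],[0,0,0]],[[0,0,0.6],[0,0,0]],[[0,0,0.6],[0,0,0]],[[0,0,0.4],[0,0,0]],[[0,0,0.3],[0,0,0]],[[0,0,0],[0,0,0]],[[0,0,0],[0,0,0]]]'
python3 -m pendant '[[[0,0,0],[0,0,0]],[[0,0,0],[0,0,0]],[[0,0,0],[0,0,0]],[[0,0,0],[0,0,0]],[[0,0,0],[0,0,0]],[[0,0,0],[0,0,0]],[[0,0,0],[0,0,0]],[[0,0,0],[0,0,0]]]' 0 15
python3 -m pendant '[[[0,0,-0.1],[0,0,0]],[[0,0,-0.3],[0,0,0]],[[0,0,-0.6],[0,0,0]],[[0,0,-0.6],[0,0,0]],[[0,0,-0.6],[0,0,0]],[[0,0,-0.6],[0,0,0]],[[0,0,-0.2],[0,0,0]],[[0,0,0],[0,0,-0.9]],[[0,0,0],[0,0,-0.9]],[[0,0,0],[0,0,-0.9]],[[0,0,0],[0,0,-0.9]],[[0,0,0],[0,0,-0.9]],[[0,0,0],[0,0,-0.9]],[[0,0,0],[0,0,-0.9]],[[0,0,0],[0,0,-0.9]],[[0,0,0],[0,0,-0.9]],[[0,0,0],[0,0,0]]]'
python3 goal.py 0.6082 0.2814 0.15 148.5 6
```

```text
clock: 43.8
position: [0.4441, 0.1511, 0.0341]
orientation: [0.643, 0.766, -0.0, -0.0]
force: [-0.2, -0.5, 0.5]
gripper_width: 0.998
clock: 44.6
position: [0.4437, 0.1507, 0.0344]
orientation: [0.643, 0.766, 0.0, 0.0]
force: [-0.5, -0.3, 3.0]
gripper_width: 0.512
clock: 46.3
position: [0.4426, 0.1504, 0.1828]
orientation: [0.271, 0.963, -0.001, -0.001]
force: [0.5, 0.6, 0.0]
gripper_width: 0.512
t 46.3 pos [0.4426 0.1504 0.1828] psi 148.56 tilt [ 0.0015 -0.0016] F [0.5 0.6 0. ] q6 -0.75
turn units 0.011 shift units [-1.455  3.964  0.656] per row [-0.242  0.661  0.109]
```

```bash
python3 -m pendant '[[[-0.242,0.661,0.109],[0,0,0]],[[-0.242,0.661,0.109],[0,0,0]],[[-0.242,0.661,0.109],[0,0,0]],[[-0.242,0.661,0.109],[0,0,0]],[[-0.242,0.661,0.109],[0,0,0]],[[-0.242,0.661,0.109],[0,0,0]],[[0,0,0.4],[0,0,0]],[[0,0,0.6],[0,0,0]],[[0,0,0.6],[0,0,0]],[[0,0,0],[0,0,0]],[[0,0,0],[0,0,0]]]'; python3 goal.py 0.6082 0.2814 0.041 148.5 1
```

```text
clock: 47.4
position: [0.6079, 0.2815, 0.0702]
orientation: [0.272, 0.962, -0.001, -0.001]
force: [0.0, -1.3, -0.7]
gripper_width: 0.516
t 47.4 pos [0.6079 0.2815 0.0702] psi 148.48 tilt [ 0.0018 -0.0025] F [ 0.  -1.3 -0.7] q6 -0.62
turn units -0.003 shift units [-0.007  0.001  0.583] per row [-0.007  0.001  0.583]
```

```bash
python3 -m pendant '[[[0,0,0.1],[0,0,0]],[[0,0,0.1],[0,0,0]],[[0,0,0.08],[0,0,0]],[[0,0,0.08],[0,0,0]],[[0,0,0.08],[0,0,0]],[[0,0,0.06],[0,0,0]],[[0,0,0.05],[0,0,0]],[[0,0,0.03],[0,0,0]],[[0,0,0],[0,0,0]],[[0,0,0],[0,0,0]]]'
```

```text
clock: 48.4
position: [0.6088, 0.2819, 0.0424]
orientation: [0.271, 0.963, -0.0, -0.0]
force: [0.1, 0.2, -1.0]
gripper_width: 0.515
```

```bash
python3 -m pendant '[[[0,0,0.03],[0,0,0]],[[0,0,0],[0,0,0]]]'; python3 -m pendant '[[[0,0,0],[0,0,0]],[[0,0,0],[0,0,0]],[[0,0,0],[0,0,0]],[[0,0,0],[0,0,0]],[[0,0,-0.2],[0,0,0]],[[0,0,-0.6],[0,0,0]],[[0,0,-0.8],[0,0,0]],[[0,0,-0.8],[0,0,0]],[[0,0,-0.8],[0,0,0]],[[0,0,-0.4],[0,0,0]],[[0,0,0],[0,0,0.9]],[[0,0,0],[0,0,0.9]],[[0,0,0],[0,0,0.9]],[[0,0,0],[0,0,0.9]],[[0,0,0],[0,0,0.9]],[[0,0,0],[0,0,0.9]],[[0,0,0],[0,0,0.9]],[[0,0,0],[0,0,0.9]],[[0,0,0],[0,0,0.9]],[[0,0,0],[0,0,0]]]' 1;python3 goal.py 0.432 0.225 0.22 100 6
```

```text
clock: 48.6
position: [0.6088, 0.2819, 0.0408]
orientation: [0.271, 0.963, -0.0, -0.0]
force: [-0.8, -1.6, -0.4]
gripper_width: 0.516
clock: 50.6
position: [0.6089, 0.282, 0.2218]
orientation: [0.643, 0.766, 0.0, 0.0]
force: [0.1, -0.4, -0.2]
gripper_width: 0.997
t 50.6 pos [0.6089 0.282  0.2218] psi 99.94 tilt [0.0002 0.0009] F [ 0.1 -0.4 -0.2] q6 0.22
turn units -0.01 shift units [-0.508 -3.683  0.036] per row [-0.085 -0.614  0.006]
```

```bash
python3 -m pendant '[[[-0.085,-0.614,0.006],[0,0,0]],[[-0.085,-0.614,0.006],[0,0,0]],[[-0.085,-0.614,0.006],[0,0,0]],[[-0.085,-0.614,0.006],[0,0,0]],[[-0.085,-0.614,0.006],[0,0,0]],[[-0.085,-0.614,0.006],[0,0,0]],[[0,0,0],[0,0,0]],[[0,0,0],[0,0,0]],[[0,0,0],[0,0,0]]]'; python3 jars.py w11; python3 goal.py 0.432 0.264 0.035 100 8
```

```text
clock: 51.5
position: [0.4329, 0.2254, 0.2199]
orientation: [0.643, 0.766, 0.001, 0.0]
force: [0.3, 0.2, 0.8]
gripper_width: 1.005
r 22.698459245076553
px 266.25 59.25 25.15 xyz [0.4221 0.3384 0.043 ]
px 264.75 131.25 23.5 xyz [0.433  0.2716 0.043 ]
px 431.25 147.75 25.15 xyz [0.6073 0.2851 0.043 ]
px 464.25 188.25 23.5 xyz [0.6591 0.249  0.043 ]
px 372.75 116.25 23.5 xyz [0.5375 0.3053 0.043 ]
px 501.75 249.75 19.9 xyz [0.7331 0.1845 0.043 ]
t 51.5 pos [0.433  0.2254 0.2198] psi 99.99 tilt [0.0003 0.0015] F [-0.6  0.4 -0.1] q6 0.25
turn units -0.002 shift units [0.763 0.114 3.695] per row [0.095 0.014 0.462]
```

```bash
python3 -m pendant '[[[0.437,0.076,0],[0,0,0]],[[0.437,0.076,0],[0,0,0]],[[0,0,0.6],[0,0,0]],[[0,0,0.6],[0,0,0]],[[0,0,0.6],[0,0,0]],[[0,0,0.6],[0,0,0]],[[0,0,0.6],[0,0,0]],[[0,0,0.4],[0,0,0]],[[0,0,0.3],[0,0,0]],[[0,0,0],[0,0,0]],[[0,0,0],[0,0,0]]]'
python3 -m pendant '[[[0,0,0],[0,0,0]],[[0,0,0],[0,0,0]],[[0,0,0],[0,0,0]],[[0,0,0],[0,0,0]],[[0,0,0],[0,0,0]],[[0,0,0],[0,0,0]],[[0,0,0],[0,0,0]],[[0,0,0],[0,0,0]]]' 0 15
python3 -m pendant '[[[0,0,-0.1],[0,0,0]],[[0,0,-0.3],[0,0,0]],[[0,0,-0.6],[0,0,0]],[[0,0,-0.6],[0,0,0]],[[0,0,-0.6],[0,0,0]],[[0,0,-0.6],[0,0,0]],[[0,0,-0.2],[0,0,0]],[[0,0,0],[0,0,-0.9]],[[0,0,0],[0,0,-0.9]],[[0,0,0],[0,0,-0.9]],[[0,0,0],[0,0,-0.9]],[[0,0,0],[0,0,-0.9]],[[0,0,0],[0,0,-0.9]],[[0,0,0],[0,0,-0.9]],[[0,0,0],[0,0,-0.9]],[[0,0,0],[0,0,-0.9]],[[0,0,0],[0,0,0]]]'
python3 goal.py 0.5590 0.3118 0.15 148.5 4
```

```text
clock: 52.65
position: [0.4324, 0.2696, 0.0339]
orientation: [0.643, 0.766, -0.0, -0.0]
force: [1.1, -0.1, 0.7]
gripper_width: 1.002
clock: 53.45
position: [0.4319, 0.2694, 0.0344]
orientation: [0.643, 0.766, 0.0, 0.0]
force: [-0.7, -1.1, 2.4]
gripper_width: 0.515
clock: 55.15
position: [0.431, 0.269, 0.1827]
orientation: [0.271, 0.963, -0.001, -0.001]
force: [-0.6, -0.8, -0.0]
gripper_width: 0.513
t 55.1 pos [0.431  0.269  0.1827] psi 148.57 tilt [ 0.0011 -0.0019] F [-0.6 -0.8 -0. ] q6 -0.51
turn units 0.011 shift units [-1.735  2.068  0.655] per row [-0.434  0.517  0.164]
```

```bash
python3 -m pendant '[[[-0.434,0.517,0.164],[0,0,0]],[[-0.434,0.517,0.164],[0,0,0]],[[-0.434,0.517,0.164],[0,0,0]],[[-0.434,0.517,0.164],[0,0,0]],[[0,0,0.4],[0,0,0]],[[0,0,0.6],[0,0,0]],[[0,0,0.6],[0,0,0]],[[0,0,0],[0,0,0]],[[0,0,0],[0,0,0]]]'; python3 goal.py 0.559 0.3118 0.041 148.5 1
```

```text
clock: 56.05
position: [0.5589, 0.3119, 0.0702]
orientation: [0.272, 0.962, -0.001, -0.001]
force: [0.1, 0.1, -0.7]
gripper_width: 0.511
t 56.0 pos [0.5589 0.3119 0.0702] psi 148.48 tilt [ 0.0015 -0.0024] F [ 0.1  0.1 -0.7] q6 -0.55
turn units -0.003 shift units [-0.003 -0.     0.585] per row [-0.003 -0.     0.585]
```

```bash
python3 -m pendant '[[[0,0,0.1],[0,0,0]],[[0,0,0.1],[0,0,0]],[[0,0,0.08],[0,0,0]],[[0,0,0.08],[0,0,0]],[[0,0,0.08],[0,0,0]],[[0,0,0.06],[0,0,0]],[[0,0,0.05],[0,0,0]],[[0,0,0.03],[0,0,0]],[[0,0,0],[0,0,0]],[[0,0,0],[0,0,0]]]'
```

```text
clock: 57.05
position: [0.5598, 0.3123, 0.0423]
orientation: [0.271, 0.963, 0.0, 0.0]
force: [0.4, 0.3, -1.8]
gripper_width: 0.515
```

```bash
python3 -m pendant '[[[0,0,0.03],[0,0,0]],[[0,0,0],[0,0,0]]]'; python3 -m pendant '[[[0,0,0],[0,0,0]],[[0,0,0],[0,0,0]],[[0,0,0],[0,0,0]],[[0,0,0],[0,0,0]],[[0,0,-0.2],[0,0,0]],[[0,0,-0.6],[0,0,0]],[[0,0,-0.8],[0,0,0]],[[0,0,-0.8],[0,0,0]],[[0,0,-0.8],[0,0,0]],[[0,0,-0.4],[0,0,0]],[[0,0,0],[0,0,0.9]],[[0,0,0],[0,0,0.9]],[[0,0,0],[0,0,0.9]],[[0,0,0],[0,0,0.9]],[[0,0,0],[0,0,0.9]],[[0,0,0],[0,0,0.9]],[[0,0,0],[0,0,0.9]],[[0,0,0],[0,0,0.9]],[[0,0,0],[0,0,0.9]],[[0,0,0],[0,0,0]]]' 1;python3 goal.py 0.421 0.292 0.22 100 5
```

```text
clock: 57.25
position: [0.5597, 0.3123, 0.0407]
orientation: [0.271, 0.963, -0.0, -0.0]
force: [0.0, -0.4, -0.8]
gripper_width: 0.516
clock: 59.25
position: [0.5598, 0.3123, 0.2217]
orientation: [0.643, 0.766, 0.0, 0.0]
force: [-0.1, 0.0, 1.0]
gripper_width: 0.998
t 59.2 pos [0.5598 0.3123 0.2217] psi 99.94 tilt [0.0003 0.0008] F [-0.1  0.   1. ] q6 0.3
turn units -0.01 shift units [ 0.082 -2.805  0.033] per row [ 0.016 -0.561  0.007]
```

```bash
python3 -m pendant '[[[0.016,-0.561,0.006],[0,0,0]],[[0.016,-0.561,0.006],[0,0,0]],[[0.016,-0.561,0.006],[0,0,0]],[[0.016,-0.561,0.006],[0,0,0]],[[0.016,-0.561,0.006],[0,0,0]],[[0,0,0],[0,0,0]],[[0,0,0],[0,0,0]],[[0,0,0],[0,0,0]]]'; python3 jars.py w12; python3 goal.py 0.421 0.337 0.035 100 8
```

```text
clock: 60.05
position: [0.422, 0.2923, 0.22]
orientation: [0.643, 0.766, 0.001, 0.0]
force: [1.0, 0.4, 0.5]
gripper_width: 1.001
r 22.696356267636723
px 264.75 132.75 21.55 xyz [0.4222 0.337  0.043 ]
px 420.75 213.75 23.5 xyz [0.6115 0.2788 0.043 ]
px 389.25 177.75 21.85 xyz [0.5632 0.3131 0.043 ]
px 299.25 11.25 25.15 xyz [0.4333 0.4499 0.043 ]
px 450.75 243.75 23.5 xyz [0.6594 0.2486 0.043 ]
px 210.75 221.25 21.85 xyz [0.38   0.2288 0.043 ]
px 348.75 126.75 21.85 xyz [0.5055 0.3578 0.043 ]
t 60.1 pos [0.4221 0.2923 0.2198] psi 99.98 tilt [0.0003 0.0012] F [ 0.9  0.5 -0.4] q6 0.38
turn units -0.004 shift units [0.884 0.135 3.696] per row [0.111 0.017 0.462]
```

The far finger would come down over the tray's corner here, so I'll grip this jar 8 mm higher.

```bash
python3 -m pendant '[[[0.437,0.076,0],[0,0,0]],[[0.437,0.076,0],[0,0,0]],[[0,0,0.6],[0,0,0]],[[0,0,0.6],[0,0,0]],[[0,0,0.6],[0,0,0]],[[0,0,0.6],[0,0,0]],[[0,0,0.6],[0,0,0]],[[0,0,0.4],[0,0,0]],[[0,0,0.13],[0,0,0]],[[0,0,0],[0,0,0]],[[0,0,0],[0,0,0]]]' 0.8
python3 -m pendant '[[[0,0,0],[0,0,0]],[[0,0,0],[0,0,0]],[[0,0,0],[0,0,0]],[[0,0,0],[0,0,0]],[[0,0,0],[0,0,0]],[[0,0,0],[0,0,0]],[[0,0,0],[0,0,0]],[[0,0,0],[0,0,0]]]' 0 15
python3 -m pendant '[[[0,0,-0.1],[0,0,0]],[[0,0,-0.3],[0,0,0]],[[0,0,-0.6],[0,0,0]],[[0,0,-0.6],[0,0,0]],[[0,0,-0.6],[0,0,0]],[[0,0,-0.6],[0,0,0]],[[0,0,-0.2],[0,0,0]],[[0,0,0],[0,0,-0.9]],[[0,0,0],[0,0,-0.9]],[[0,0,0],[0,0,-0.9]],[[0,0,0],[0,0,-0.9]],[[0,0,0],[0,0,-0.9]],[[0,0,0],[0,0,-0.9]],[[0,0,0],[0,0,-0.9]],[[0,0,0],[0,0,-0.9]],[[0,0,0],[0,0,-0.9]],[[0,0,0],[0,0,0]]]'
python3 goal.py 0.5097 0.3423 0.15 148.5 3
```

```text
clock: 61.2
position: [0.422, 0.3369, 0.0437]
orientation: [0.643, 0.766, 0.001, 0.0]
force: [-0.5, 0.2, 0.9]
gripper_width: 0.799
clock: 62.0
position: [0.4214, 0.3367, 0.0437]
orientation: [0.643, 0.766, 0.001, 0.0]
force: [-0.7, -0.3, 4.8]
gripper_width: 0.51
clock: 63.7
position: [0.4202, 0.3359, 0.1919]
orientation: [0.271, 0.963, -0.001, -0.001]
force: [0.2, -0.7, -0.7]
gripper_width: 0.506
t 63.7 pos [0.4202 0.3359 0.1919] psi 148.57 tilt [ 0.0007 -0.0016] F [ 0.2 -0.7 -0.7] q6 -0.39
turn units 0.011 shift units [-1.459  1.043  0.839] per row [-0.486  0.348  0.28 ]
```

```bash
python3 -m pendant '[[[-0.486,0.348,0.28],[0,0,0]],[[-0.486,0.348,0.28],[0,0,0]],[[-0.486,0.348,0.28],[0,0,0]],[[0,0,0.4],[0,0,0]],[[0,0,0.5],[0,0,0]],[[0,0,0.52],[0,0,0]],[[0,0,0],[0,0,0]],[[0,0,0],[0,0,0]]]'; python3 goal.py 0.5097 0.3423 0.0505 148.5 1
```

```text
clock: 64.5
position: [0.5096, 0.3424, 0.0791]
orientation: [0.272, 0.962, -0.001, -0.001]
force: [-0.1, 0.5, -0.2]
gripper_width: 0.511
t 64.5 pos [0.5096 0.3424 0.0791] psi 148.48 tilt [ 0.001 -0.002] F [-0.1  0.5 -0.2] q6 -0.47
turn units -0.003 shift units [-0.003 -0.001  0.572] per row [-0.003 -0.001  0.572]
```

```bash
python3 -m pendant '[[[0,0,0.1],[0,0,0]],[[0,0,0.1],[0,0,0]],[[0,0,0.08],[0,0,0]],[[0,0,0.08],[0,0,0]],[[0,0,0.08],[0,0,0]],[[0,0,0.06],[0,0,0]],[[0,0,0.05],[0,0,0]],[[0,0,0.03],[0,0,0]],[[0,0,0],[0,0,0]],[[0,0,0],[0,0,0]]]'
```

```text
clock: 65.5
position: [0.5101, 0.3427, 0.0506]
orientation: [0.271, 0.963, -0.0, -0.0]
force: [-0.8, -0.5, -1.5]
gripper_width: 0.506
```

```bash
python3 -m pendant '[[[0,0,0],[0,0,0]],[[0,0,0],[0,0,0]],[[0,0,0],[0,0,0]],[[0,0,0],[0,0,0]],[[0,0,-0.2],[0,0,0]],[[0,0,-0.6],[0,0,0]],[[0,0,-0.8],[0,0,0]],[[0,0,-0.8],[0,0,0]],[[0,0,-0.8],[0,0,0]],[[0,0,-0.8],[0,0,0]],[[-0.6,0,-0.2],[0,0,0]],[[-0.6,0,-0.2],[0,0,0]],[[-0.6,0,-0.2],[0,0,0]],[[-0.6,0,-0.2],[0,0,0]],[[-0.6,0,-0.2],[0,0,0]],[[-0.6,0,-0.1],[0,0,0]],[[0,0,0],[0,0,0]],[[0,0,0],[0,0,0]],[[0,0,0],[0,0,0]]]' 1
python3 - <<'E'
from h import *
w=snap('wrist','w13')['img'][:240,80:440,::-1]; t=snap('top','t3')['img'][:,:,::-1]; c=snap('side','s6')['img'][:,:,::-1]; s=load('side0'); W=load('w13')
o=np.zeros((600,800,3),np.uint8)
o[:300,:450]=cv2.resize(w,(450,300),interpolation=cv2.INTER_CUBIC)
x,y=proj(s,(.5977,-.0847,.12)).astype(int)
o[:300,450:]=cv2.resize(c[y-30:y+30,x-35:x+35],(350,300),interpolation=cv2.INTER_CUBIC)
o[300:,:400]=cv2.resize(t[130:280,150:350],(400,300),interpolation=cv2.INTER_CUBIC)
o[300:,400:]=cv2.resize(c[180:330,160:360],(400,300),interpolation=cv2.INTER_CUBIC)
cv2.imwrite('pics/fin.png',o)
for p in[(.6577,.2513),(.6085,.2817),(.5593,.312),(.51,.3425)]: print('lid px expected',((proj(W,(*p,.049))-[80,0])*1.25).round(1))
print('side px .132,.142:',[((proj(s,(.5977,-.0847,z))-[x-35,y-30])*5+[450,0]).round() for z in(.1,.132,.142)])
E
```

```text
clock: 67.4
position: [0.663, 0.2494, 0.3058]
orientation: [0.271, 0.963, -0.0, -0.0]
force: [-0.5, 0.1, 1.1]
gripper_width: 1.001
lid px expected [220.4 191.7]
lid px expected [220.6 135.1]
lid px expected [220.8  72.5]
lid px expected [221.   3.]
side px .132,.142: [array([626., 179.]), array([626., 134.]), array([626., 120.])]
```

View pics/fin.png

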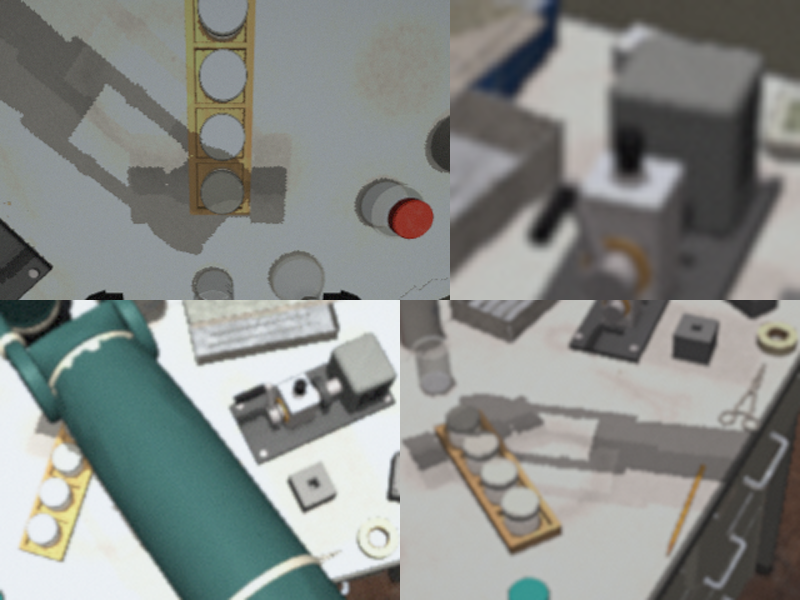

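```bash
python3 -c "
from bench import robot
print(robot.job_done())"
```

```text
the job is handed in; nothing more can be done
None
```

I finished every step and handed the job in at about 67 s on the robot clock. No verdict was reported.

- **Isolator:** I threw the toggle first, before touching the shaft. A wrist picture afterwards showed it leaning to the other side.
- **Lock pin:** I stood it in the bore, then swung the lever slowly until it was blocked. I backed the lever off slightly, and the side view showed the pin had dropped to about 10 mm short of home. I pressed it past the detent at about 12 N until it came to a hard stop at 28 N, with the fingertip at z ≈ 0.133 against 0.132 for home.
- **Jars:** All four white jars are in the tray, one to a pocket. The right-hand jar had been knocked against its neighbour during the run, so I located that pair again before picking. I left the turquoise look-alike alone.

**Last checks:** The final pictures show four upright lids within a few pixels of the expected pocket centres, the pin seated and the gripper clear.
- **Pin height:** The side camera put the pin head about 2–4 mm higher than the wrist view and the press travel did. I trusted the latter two, which agreed with fully home.
- **Top camera:** It differed from the wrist camera by up to 6–8 mm, so I used the wrist measurements for positions.
- **Beaker and timer:** I did not measure either again at the end. They still look to be in place where visible, and no contact showed in the force readings.

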